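# Fetch the sample carrier from the test well with the hook rod

## Task

Take the hook rod out of its stand and use it to fetch the sample carrier that hangs deep inside the narrow test well: ease the hook's tip in behind the carrier's top bar against the light spring keeper, lift the bar clear of the fork and draw the carrier up and out, never forcing anything. Set the carrier down gently, upright, inside the empty grey tray and unhook it, then put the rod back in its stand, seated as it was. Touch the carrier with the rod only, and leave the other things on the bench where they are.

Things in the scene. Friction and masses are not known exactly. Their poses are not given: they have to be found in the camera images.
- rod: Hook rod, about 0.19 kg, upright in its stand. Origin: at the foot of its 8 mm shaft if that were straight; z up, x the way the hook points. The shaft is bent at the flange, fore or aft, never sideways, otherwise each time: the real hook lies up to 5 mm from its straight place along x, and the pose does not show it. Flange 62 x 44 x 5 mm, centre x = 8 mm, underside z = 105 mm.
- rod_grip (a point): Centre of the rod's black grip block, on the shaft's axis 134 mm above the rod's origin: 18 mm (x) by 34 mm (y) by 48 mm tall, standing on the flange. Held firmly across the 18 mm (fingers closing along the hook's x) it resists tilting best.
- rod_tip (a point): Where the top of the hook's tip would be on a straight shaft: x = 18, z = 13 mm in the rod's frame (the real one is up to 5 mm off along x). The foot is a flat bar 4 mm high, 8 mm wide, from the shaft to x = 20 mm; the tip is an upright 4 mm thick (x = 16 to 20), 8 mm wide, flat on top. The throat between shaft and tip is 12 mm wide, 9 mm deep.
- stand: Rod stand, fixed: aluminium tube 40 mm (x) by 24 mm (y) inside, wall 3 mm, 110 mm tall, open at the top. Origin: centre of its underside. The seated rod has its origin at x = -8, y = 0, z = 5 mm here, axes parallel to the stand's, flange flat on the rim; it lifts straight up.
- well: Narrow test well, fixed: box open at the top, 140 mm tall, inside 62 mm (x) by 64 mm (y), clear walls 5 mm, base plate 110 x 100 x 6 mm. Origin: centre of its underside; the rear wall, at +x, has its inner face at x = 31 mm and carries the fork.
- fork: Steel fork on the well's rear wall, parallel to it; x and height vary. Origin: midway between the prongs, level with their upper sides, about 66 to 70 mm above the bench, at the keeper's face. Prongs 4 mm wide and high at y = -14 and +14 mm reach from the rear to x = -11.2 mm, where ends 3 mm thick rise 6 mm. The bar lies on them with some play fore and aft.
- keeper (a point): The face, at rest, of the sprung keeper plate (same point as the fork's origin): 18 mm wide, from 14 mm below to 20 mm above this point. It yields to +x by only 4.2 mm, with 0.6 N rising to 3.1 N, then is solid. It stands 0.5 to 1 mm behind the bar, so the 4 mm tip gets up behind the bar only while it holds the plate back near its stop; 4 to 5 N does it.
- carrier: Sample carrier, about 0.15 kg: aluminium block 24 (x) by 46 (y) by 20 mm tall, round speaker on its faces, with a stirrup. Origin: centre of the block's underside, z up. It hangs on the fork, axes parallel to it, origin 54 mm below the fork's. The block cannot pass up past keeper and prongs: lift the bar over their ends (by 7 to 18 mm), go 21 mm or more to -x, then up.
- bar (a point): Centre of the carrier's top bar, 56 mm above the carrier's origin: 5 mm (x) by 44 mm (y) by 4 mm high, on two 4 mm posts at y = -20 and +20 mm. The opening between block and bar is 34 mm high and 36 mm wide.
- tray: Shallow grey plastic tray, fixed and empty, 130 mm (x) by 110 mm (y) by 12 mm tall, walls and floor 4 mm. Origin: centre of its underside. The carrier is to stand on its floor.
- driver_a: Small loudspeaker driver lying face down on the bench: black square plate about 52 mm with a round steel magnet, about 32 mm tall. Not part of the job; leave it. Origin: centre of its underside.
- driver_b: Small loudspeaker driver lying face down on the bench: black square plate about 52 mm with a round steel magnet, about 32 mm tall. Not part of the job; leave it. Origin: centre of its underside.
- driver_c: Small loudspeaker driver lying face down on the bench: black square plate about 52 mm with a round steel magnet, about 32 mm tall. Not part of the job; leave it. Origin: centre of its underside.
- driver_d: Small loudspeaker driver lying face down on the bench: black square plate about 52 mm with a round steel magnet, about 32 mm tall. Not part of the job; leave it. Origin: centre of its underside.
- spare_carrier: A second carrier of the same shape standing on the bench; not part of the job, leave it. Origin: centre of its underside.
- screwdriver: Screwdriver lying on the bench; leave it. Origin: its underside's centre.
- jar: Small jar, 44 mm diameter, 60 mm tall; leave it. Origin: centre of its underside.

How it is judged (in metres and radians):
On the way, in this order (a step that is already met when the one before it is completed fails the run):
1. the carrier hangs by its bar in the rod's hook, lifted clear of the fork (x of bar in the frame of rod between -0.004 and 0.023 m and y of bar in the frame of rod between -0.012 and 0.012 m and z of bar in the frame of rod between 0.001 and 0.013 m and z of bar in the frame of fork above 0.016 m and contact force between carrier and rod above 0.4 N), for 0.1 s.
2. the carrier stands upright in the tray, unhooked (x of carrier in the frame of tray between -0.05 and 0.05 m and y of carrier in the frame of tray between -0.04 and 0.04 m and z of carrier in the frame of tray between 0 and 0.008 m and angle between carrier's own z axis and vertical below 0.1 rad and contact force between carrier and rod below 0.05 N and linear speed of carrier below 0.02 m/s), for 0.2 s.
At the end, for the whole second after the job is handed in: The carrier stands upright (within 0.1 rad) and at rest on the tray's floor, its origin within 50 mm (x) and 40 mm (y) of the tray's centre; the rod is released and at rest in its stand, flange on the rim (height within 3 mm, tilt under 0.06 rad, origin within 10 mm of its place) (x of carrier in the frame of tray between -0.05 and 0.05 m and y of carrier in the frame of tray between -0.04 and 0.04 m and z of carrier in the frame of tray between 0 and 0.008 m and angle between carrier's own z axis and vertical below 0.1 rad and linear speed of each of carrier, rod below 0.01 m/s and x of rod in the frame of stand between -0.018 and 0.002 m and y of rod in the frame of stand between -0.01 and 0.01 m and z of rod in the frame of stand between 0.002 and 0.008 m and angle between rod's own z axis and vertical below 0.06 rad and contact force between the fingers and rod below 0.05 N); the robot touches nothing.
It fails at once if the rod presses on the well, its fork or its keeper with more than 9 N (contact force between rod and well above 9 N or contact force between rod and fork above 9 N).
It fails at once if the rod pulls or pushes the carrier with more than 12 N (contact force between rod and carrier above 12 N).
It fails at once if the carrier is set down or dropped hard in the tray (over 15 N) (contact force between carrier and tray above 15 N).
It fails at once if the gripper touches the carrier (contact force between any of the fingers, the arm and carrier above 0.5 N).
It fails at once if another thing on the bench is moved by more than 20 mm (distance of any of driver_a, driver_b, driver_c, driver_d, spare_carrier, screwdriver, jar from where it was at the start of the episode above 0.02 m).
It also fails if it takes over 72 s, if anything falls off the work surface, if the arm or the gripper's body presses on something with over 40 N, if the wrist force passes 120 N, or if a joint passes its speed limit or range.

## Robot

A 7-joint arm with a two-finger parallel gripper is mounted at the origin on the work surface. World frame = base frame: x ahead of the robot, y to its left, z up, the work surface at z = 0. Lengths are in mm, angles in degrees, forces in N, time in s.
With the tool pointing down it reaches from about 400 to 900 mm from the base axis. Payload 5.5 kg.
Tool frame: the origin (TCP) lies between the finger pads; the fingertips stand 11 mm ahead of it and the grasp point (between the pads) lies 8 mm behind it; z points along the fingers, y is the line along which they close (so a half turn about z gives the same grasp; the last joint's range is limited). The gripper opens to 85 mm and grips with 20 to 120 N. Pads are 22 mm wide; open, the fingers measure 114 mm over their backs; the gripper's body (76 mm by 85 mm) begins 54 mm behind the grasp point. The pads swing forward as they close: fully open they stand 13 mm farther back than shut.
Start: joints at [89.679, 28.699, -24.465, 88.831, 12.651, 65.22, -12.049], TCP at [172.657, -626.649, 242.31] pointing down, gripper open.
Joint ranges: [-164.97, 164.97], [-17.58, 116.51], [-87.97, 89.64], [11.32, 138.91], [-80.73, 260.73], [10.89, 115.49], [-147.41, 147.41]. Speed limits (degrees/s): [147.25, 147.25, 180, 180, 180, 180, 180].

## Interface

Orientations are given as [roll, pitch, yaw] about the fixed x, y, z axes, in that order (R = Rz(yaw) Ry(pitch) Rx(roll)).
In Python, from cell import readout, vision, robot gives the robot as it stands. The module is installed in compiled form; this text tells all that it offers.
- The arm moves only by the tool carry_out, never from a script. Its argument "motion" is a list of rows, each an object of numbers: "hand": the opening in per cent of the stroke, from 0 (shut) to 100 (fully open); "dx", "dy", "dz": the shift along the world's x, y, z in cm; "wx", "wy", "wz": the turn, a rotation vector about the world's x, y, z in degrees. In form: [{"hand": .., "dx": .., "dy": .., "dz": .., "wx": .., "wy": .., "wz": ..}, ...]. A call has 1 to 10 rows; each row is the pose to reach, as a shift and turn from the pose commanded when the call began; what a row does not reach only later rows make up. A row lasts 1/12 s, in which the tool goes at most 41.7 mm and 7.16 degrees, less where a joint would pass 70% of its speed; a pose out of reach is approached as far as the arm can. A call with a gripper value outside its range is refused whole. The fingers move at their own pace and stop on an object; the grip force is fixed at half the most. Time passes only in rows, so rows that repeat a pose let the fingers close. It gives the time, the measured TCP pose, the force, the opening and the grip force at its end, in the units of the state.
- readout.get_obs(): the state, without advancing time (a new reading comes with each control period).
- vision.camera(name): name is "scene" or "top"; returns (picture, depth): 420x560x3 uint8, red, green, blue; 420x560 float32, mm along the optical axis (not along the pixel's ray), 0 where there is no reading.
- vision.camera_model(name): a dict with "fx", "fy", "cx", "cy" (pixels), "k1" (the pictures are not rectified: a ray, as slopes to the right and down, at radius r is drawn at 1 + k1 r^2 times it, then the intrinsics apply), "extrinsics" (4x4, takes a point from world to camera coordinates). Camera axes: x right, y up, looking along -z (the intrinsics and any distortion apply to the point x, -y, -z); pixel columns grow to the right and rows downward; lengths in mm; the calibration is good to about 2 mm. A picture is of the moment at which its call begins. camera_model takes no time and is no camera call.
- robot.sign_off(): hands the job in; it is judged then, once.
The state is a dict: "t": time; "joint_pos": joint angles; "joint_vel": joint speeds; "joint_efforts": joint torques, N m; "position": TCP position; "eef_rot": TCP orientation; "wrist_force": force on the tool from outside, world axes, zero at the start; "torque": the same for the moment, N m; "grip_width": finger opening in mm; "grip_force": force on a finger pad.
Only numpy, scipy, OpenCV 4.12 (cv2) and the standard library are available. Lean on these libraries where they do the work, as an engineer would, in place of code of your own. Each camera call takes 0.05 s, during which the arm holds its last target. There are 200 camera calls.

## Working session

There is one attempt and no reset: what is moved stays moved. The work goes in short steps, Python scripts to look and compute and a tool call to move; the robot and the scene stay as the last step left them, time stands still between calls to the robot, and variables do not carry over. Pictures are saved under pics/ and viewed, at most 10 in all, crops included, and the job is handed in when it is done.

Besides the shell and the picture viewer there is one more tool, called after "Call:" as name(argument=value, ...), one argument or row to a line, values as JSON. carry_out: Moves the arm, as the interface text tells. Its arguments: {"type":"object","properties":{"motion":{"type":"array","items":{"type":"object","properties":{"hand":{"type":"number"},"dx":{"type":"number"},"dy":{"type":"number"},"dz":{"type":"number"},"wx":{"type":"number"},"wy":{"type":"number"},"wz":{"type":"number"}}}}},"required":["motion"]}

```bash
mkdir -p pics; cat > h.py <<'E'
import numpy as np, cv2
from cell import readout, vision, robot
def grab(n):
    p,d=vision.camera(n); return p,d,vision.camera_model(n)
def cloud(d,m):
    v,u=np.mgrid[0:d.shape[0],0:d.shape[1]].astype(float)
    x=(u-m['cx'])/m['fx'];y=(v-m['cy'])/m['fy']
    a,b=x.copy(),y.copy()
    for _ in range(10):
        s=1+m['k1']*(a*a+b*b);a=x/s;b=y/s
    P=np.stack([a*d,-b*d,-d,np.ones_like(d)],-1)
    return (P@np.linalg.inv(m['extrinsics']).T)[...,:3]
def proj(P,m):
    c=(m['extrinsics']@np.r_[P,1])[:3];a=c[0]/-c[2];b=-c[1]/-c[2];s=1+m['k1']*(a*a+b*b)
    return m['fx']*a*s+m['cx'],m['fy']*b*s+m['cy']
E
python3 - <<'E'
from h import *
o=readout.get_obs();print(o)
for n in('scene','top'):
    p,d,m=grab(n);cv2.imwrite(f'pics/{n}0.png',cv2.resize(p[...,::-1],(784,588),interpolation=cv2.INTER_CUBIC));np.savez(f'{n}0.npz',p=p,d=d)
    print(n,{k:(np.round(v,3).tolist()) for k,v in m.items()})
    print(np.linalg.inv(m['extrinsics'])[:3,3])
E
```

```text
{'t': 0.0, 'joint_pos': array([ 89.6793289 ,  28.75371988, -24.4539128 ,  88.89105628,
        12.6505088 ,  65.21875743, -12.04809445]), 'joint_vel': array([-0.03133467,  0.09533935, -0.00278628, -0.10625769,  0.02485788,
       -0.00665004,  0.05326648]), 'joint_efforts': array([-3.60794384e-04, -5.69520521e+01, -5.81593350e+00, -2.80940473e+01,
        1.07017948e-02,  1.17943846e-02,  3.24319592e-05]), 'position': array([ 172.41142285, -626.03015659,  241.26417721]), 'eef_rot': array([-1.79889949e+02, -4.67131718e-03,  1.54055103e+01]), 'wrist_force': array([-0.02607979, -0.20551551, -0.08652919]), 'torque': array([-0.07509821,  0.0078799 ,  0.0377341 ]), 'grip_force': 0.0, 'grip_width': 85.37293747561002}
scene {'fx': 422.672, 'fy': 422.672, 'cx': 279.216, 'cy': 214.874, 'k1': -0.045, 'extrinsics': [[0.777, 0.629, 0.012, -469.364], [-0.38, 0.454, 0.806, 109.143], [0.502, -0.63, 0.592, -1290.218], [0.0, 0.0, 0.0, 1.0]]}
[1053.69181665 -567.49267372  681.58795962]
top {'fx': 393.63, 'fy': 393.63, 'cx': 279.86, 'cy': 216.338, 'k1': -0.08, 'extrinsics': [[0.025, -1.0, -0.015, 23.306], [0.993, 0.024, 0.118, -558.559], [-0.118, -0.017, 0.993, -853.438], [0.0, 0.0, 0.0, 1.0]]}
[453.61177039  21.52779356 913.59787354]
```

View pics/scene0.png

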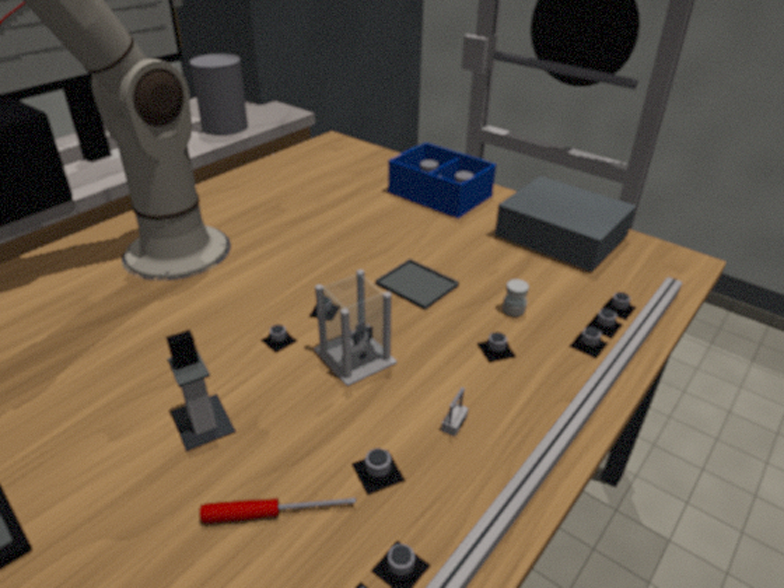

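View pics/top0.png

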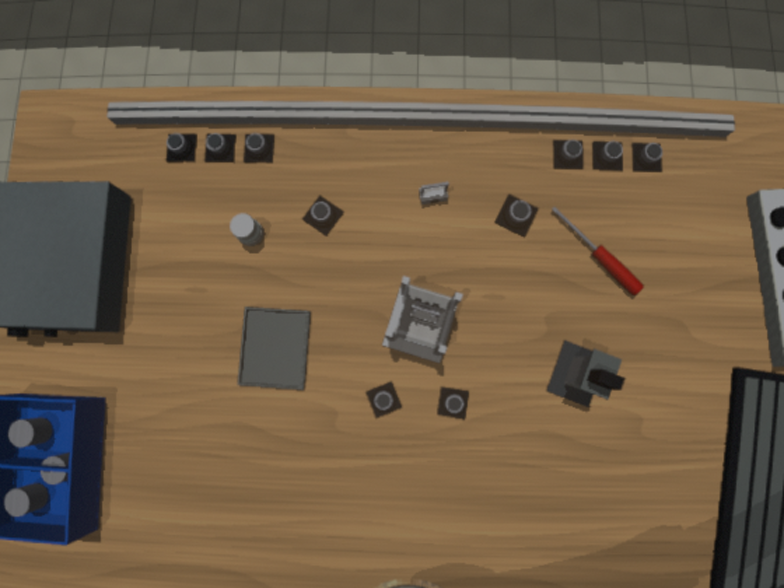

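Scene view: stand with rod at (195,400), well (355,330), tray (418,283), spare carrier (455,412). Top view: stand (590,375), well (424,320), tray (275,348). Next I zoom in and take depth points.

```bash
python3 - <<'E'
from h import *
C=[]
for n,bs in(('scene',[(215,190,80,84),(105,225,80,100)]),('top',[(265,190,75,75),(380,232,75,65)])):
    z=np.load(n+'0.npz');
    for (x,y,w,h) in bs: C.append(cv2.resize(z['p'][y:y+h,x:x+w,::-1],(400,300),interpolation=cv2.INTER_CUBIC))
cv2.imwrite('pics/c0.png',np.vstack([np.hstack(C[:2]),np.hstack(C[2:])]))
for n in('top','scene'):
    z=np.load(n+'0.npz');d=z['d'];P=cloud(d,vision.camera_model(n));p=z['p'].astype(int)
    B={'top':{'stand':(385,235,75,60),'well':(265,190,75,75),'tray':(165,212,65,72)},'scene':{'stand':(105,225,80,100),'well':(215,190,80,84),'tray':(262,180,75,45)}}[n]
    for k,(x,y,w,h) in B.items():
        Q=P[y:y+h,x:x+w].reshape(-1,3);Q=Q[np.isfinite(Q).all(1)]
        print(n,k)
        for lo,hi in {'stand':[(153,175),(104,124),(0.5,11)],'well':[(130,150),(62,80),(3,9)],'tray':[(8,16),(2,7)]}[k]:
            s=Q[(Q[:,2]>lo)&(Q[:,2]<hi)]
            if len(s)>5:
                r=cv2.minAreaRect(s[:,:2].astype(np.float32));print(lo,hi,len(s),'mean',s.mean(0).round(1),'rect',np.round(r[0],1),np.round(r[1],1),round(r[2],1))
    print(np.median(P[150:200,330:360][...,2]) if n=='top' else '')
E
```

```text
top stand
153 175 203 mean [ 445.2 -265.1  162. ] rect [ 445.  -266.1] [36.5 18.3] 69.3
104 124 492 mean [ 454.8 -267.6  114.7] rect [ 452.6 -269.5] [45.5 62.8] 68.8
0.5 11 1382 mean [ 455.2 -280.3    2.2] rect [ 457.7 -295.1] [136.8 178.4] 0.8
top well
130 150 500 mean [530.7  -9.6 138.9] rect [530.4  -9.1] [88.1 87.9] 74.1
62 80 174 mean [541.3 -13.1  70.3] rect [525.8  -7.7] [87.3 78.4] 74.1
3 9 842 mean [515.4  -3.7   5.4] rect [538.9 -16.7] [171.1 164.8] 3.2
top tray
8 16 358 mean [480.7 231.9  11.2] rect [481.7 230.8] [111.7 130.7] 87.8
2 7 1916 mean [481.4 231.2   3.8] rect [484.6 229.8] [164.9 151.3] 1.2
-0.5476393044865517
scene stand
153 175 194 mean [ 447.9 -267.2  161.9] rect [ 445.4 -266.1] [32.8 21.6] 70.0
104 124 391 mean [ 462.7 -273.8  116.6] rect [ 453.6 -269.1] [42.9 64.5] 70.0
0.5 11 5603 mean [ 381.3 -209.7    2.4] rect [ 360.1 -213.5] [205.2 364.5] 49.3
scene well
130 150 619 mean [533.5 -10.9 138. ] rect [530.7  -8.6] [88.6 93.8] 74.2
62 80 318 mean [547.8 -25.1  71. ] rect [546.  -34.7] [123.5  62.4] 29.8
3 9 1388 mean [472.   79.2   5.3] rect [458.6  69.7] [230.2 352.4] 39.8
scene tray
8 16 346 mean [483.8 231.8  11.6] rect [482.5 233.5] [115.5 134.2] 87.5
2 7 1622 mean [482.3 251.7   4.1] rect [483.2 248.9] [226.3 225.1] 40.1
```

View pics/c0.png

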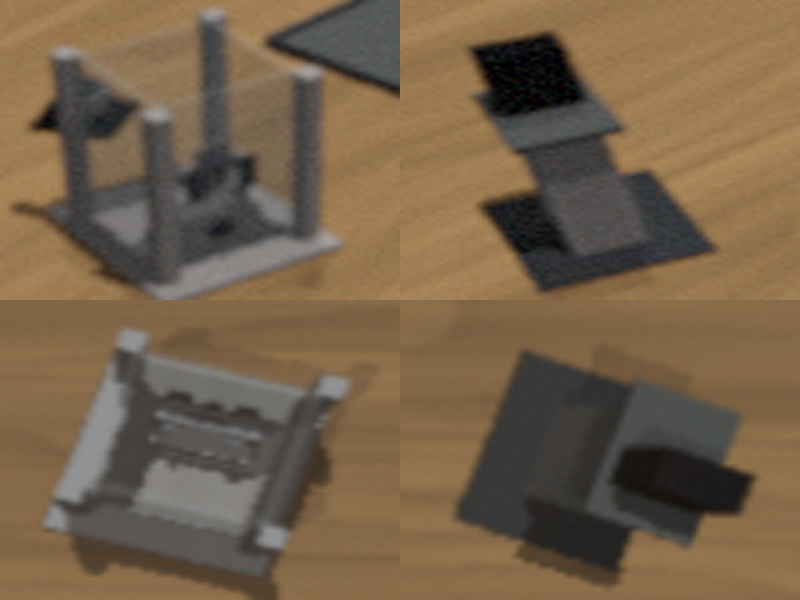

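Zoomed: fork and bar sit at the upper (+x) side of the well (top crop around (210,430)). The stand's flange points to about −21°. Now the fork, bar and base in the well frame.

```bash
python3 - <<'E'
from h import *
a=np.deg2rad(-15.9);c=np.array([530.5,-8.8]);R=np.array([[np.cos(a),np.sin(a)],[-np.sin(a),np.cos(a)]])
for n in('top','scene'):
    z=np.load(n+'0.npz');P=cloud(z['d'],vision.camera_model(n)).reshape(-1,3);col=z['p'].reshape(-1,3)
    W=np.c_[(P[:,:2]-c)@R.T,P[:,2]]
    q=(abs(W[:,0])<33)&(abs(W[:,1])<31)&(W[:,2]>8)&(W[:,2]<110)
    S=W[q]
    print(n,len(S))
    for lo,hi in[(8,28),(28,40),(40,60),(60,66),(66,72),(72,78),(78,84),(84,92),(92,110)]:
        s=S[(S[:,2]>=lo)&(S[:,2]<hi)]
        H=np.histogram(s[:,0],np.arange(-33,34,3))[0]
        print(lo,hi,len(s),'x',H.tolist(), np.percentile(s[:,1],[2,50,98]).round(1) if len(s) else '')
    s=S[(S[:,2]>66)&(S[:,2]<94)]
    if n=='top':
        for r in s[np.argsort(s[:,0])]: print(*r.round(0).astype(int),end='; ')
    b=W[(W[:,2]>4)&(W[:,2]<8)&(abs(W[:,0])<60)&(abs(W[:,1])<60)]
    print('base',np.percentile(b[:,0],[1,99]),np.percentile(b[:,1],[1,99]))
    # posts tops
    t=W[(W[:,2]>134)&(W[:,2]<150)&(abs(W[:,0])<60)&(abs(W[:,1])<60)]
    print('posts',np.percentile(t[:,:2],[0.5,99.5],axis=0).round(1).tolist())
E
```

```text
top 432
8 28 51 x [0, 0, 0, 2, 2, 3, 4, 1, 0, 2, 4, 4, 9, 0, 0, 2, 0, 0, 1, 1, 0, 16] [-30.1  -2.9  28.4]
28 40 144 x [0, 0, 0, 0, 0, 0, 0, 0, 0, 0, 0, 0, 27, 28, 24, 21, 12, 0, 8, 11, 0, 13] [-24.1  -1.1  21.4]
40 60 29 x [0, 0, 0, 0, 0, 0, 0, 0, 0, 0, 0, 0, 0, 0, 0, 2, 0, 0, 0, 4, 0, 23] [-27.6   0.6  29.6]
60 66 24 x [0, 0, 0, 0, 0, 0, 0, 0, 0, 0, 0, 0, 0, 0, 0, 2, 1, 2, 4, 5, 0, 10] [-25.5  10.5  25.7]
66 72 79 x [0, 0, 0, 0, 0, 0, 0, 0, 0, 0, 0, 0, 0, 2, 4, 25, 23, 5, 2, 8, 0, 10] [-23.2  -3.   18.1]
72 78 27 x [0, 0, 0, 0, 0, 0, 0, 0, 0, 0, 0, 0, 0, 1, 0, 0, 2, 3, 0, 5, 6, 10] [-22.5  -4.6  25.5]
78 84 16 x [0, 0, 0, 0, 0, 0, 0, 0, 0, 0, 0, 0, 0, 0, 0, 0, 0, 3, 0, 1, 0, 12] [-25.3   2.7  27.1]
84 92 28 x [0, 0, 0, 0, 0, 0, 0, 0, 0, 0, 0, 0, 0, 0, 0, 0, 0, 9, 3, 0, 0, 16] [-29.5  -1.4  25.8]
92 110 34 x [0, 0, 0, 0, 0, 0, 0, 0, 0, 0, 0, 0, 0, 0, 0, 0, 0, 0, 0, 0, 0, 34] [-28.1   3.2  28. ]
7 -12 67; 8 -14 71; 8 13 76; 10 -14 71; 10 16 70; 10 -16 71; 10 14 69; 12 -13 67; 13 14 69; 13 5 71; 13 -15 66; 13 -2 68; 13 -8 66; 13 12 69; 13 -10 70; 13 -17 68; 13 19 68; 14 -4 68; 14 10 70
[... 1644 characters left out ...]
7]
40 60 1 x [0, 0, 0, 0, 0, 0, 0, 0, 0, 0, 0, 0, 0, 0, 0, 0, 0, 0, 0, 0, 0, 1] [-6.4 -6.4 -6.4]
60 66 0 x [0, 0, 0, 0, 0, 0, 0, 0, 0, 0, 0, 0, 0, 0, 0, 0, 0, 0, 0, 0, 0, 0] 
66 72 0 x [0, 0, 0, 0, 0, 0, 0, 0, 0, 0, 0, 0, 0, 0, 0, 0, 0, 0, 0, 0, 0, 0] 
72 78 0 x [0, 0, 0, 0, 0, 0, 0, 0, 0, 0, 0, 0, 0, 0, 0, 0, 0, 0, 0, 0, 0, 0] 
78 84 0 x [0, 0, 0, 0, 0, 0, 0, 0, 0, 0, 0, 0, 0, 0, 0, 0, 0, 0, 0, 0, 0, 0] 
84 92 12 x [11, 1, 0, 0, 0, 0, 0, 0, 0, 0, 0, 0, 0, 0, 0, 0, 0, 0, 0, 0, 0, 0] [ 5.3 16.7 29.1]
92 110 76 x [62, 12, 0, 0, 0, 0, 0, 0, 0, 0, 0, 0, 0, 0, 0, 0, 0, 0, 0, 0, 0, 2] [-5.3 14.2 30.7]
base [-49.88862899  56.21719209] [-53.37744305  47.81797358]
posts [[-43.4, -43.6], [45.3, 44.0]]
```

Call:
carry_out(
  motion=[
    {"hand": 100, "dx": 9, "dy": 12, "dz": 0, "wz": 18},
    {"hand": 100, "dx": 9, "dy": 12, "dz": 0, "wz": 18},
    {"hand": 100, "dx": 9, "dy": 12, "dz": 0, "wz": 18},
    {"hand": 100, "dx": 18, "dy": 24, "dz": 0, "wz": 36},
    {"hand": 100, "dx": 18, "dy": 24, "dz": 0, "wz": 36},
    {"hand": 100, "dx": 18, "dy": 24, "dz": 0, "wz": 36},
    {"hand": 100, "dx": 18, "dy": 24, "dz": 0, "wz": 36},
    {"hand": 100, "dx": 27.2, "dy": 36, "dz": 0, "wz": 54},
    {"hand": 100, "dx": 27.2, "dy": 36, "dz": 0, "wz": 54},
    {"hand": 100, "dx": 27.2, "dy": 36, "dz": 0, "wz": 54},
  ],
)

```text
$.motion[0]: bad value
```

Call:
carry_out(
  motion=[
    {"hand": 100},
    {"hand": 100},
    {"hand": 100},
    {"hand": 100},
  ],
)

```text
$.motion[0]: bad value
```

Call:
carry_out(
  motion=[
    {"hand": 100, "dx": 9, "dy": 12, "dz": 0, "wx": 0, "wy": 0, "wz": 18},
    {"hand": 100, "dx": 9, "dy": 12, "dz": 0, "wx": 0, "wy": 0, "wz": 18},
    {"hand": 100, "dx": 9, "dy": 12, "dz": 0, "wx": 0, "wy": 0, "wz": 18},
    {"hand": 100, "dx": 18, "dy": 24, "dz": 0, "wx": 0, "wy": 0, "wz": 36},
    {"hand": 100, "dx": 18, "dy": 24, "dz": 0, "wx": 0, "wy": 0, "wz": 36},
    {"hand": 100, "dx": 18, "dy": 24, "dz": 0, "wx": 0, "wy": 0, "wz": 36},
    {"hand": 100, "dx": 18, "dy": 24, "dz": 0, "wx": 0, "wy": 0, "wz": 36},
    {"hand": 100, "dx": 27.2, "dy": 36, "dz": 0, "wx": 0, "wy": 0, "wz": 54},
    {"hand": 100, "dx": 27.2, "dy": 36, "dz": 0, "wx": 0, "wy": 0, "wz": 54},
    {"hand": 100, "dx": 27.2, "dy": 36, "dz": 0, "wx": 0, "wy": 0, "wz": 54},
  ],
)

```text
t: 0.93
position: [424.1, -292.3, 242.2]
eef_rot: [-180.0, 0.0, 69.7]
wrist_force: [0.8, -0.6, -0.4]
grip_width: 85.4
grip_force: 0.0
```

Call:
carry_out(
  motion=[
    {"hand": 100, "dx": 0, "dy": 0, "dz": 0, "wx": 0, "wy": 0, "wz": 0},
    {"hand": 100, "dx": 0, "dy": 0, "dz": 0, "wx": 0, "wy": 0, "wz": 0},
  ],
)

```text
t: 1.1
position: [425.4, -291.0, 242.4]
eef_rot: [180.0, -0.1, 69.8]
wrist_force: [-0.4, -0.7, 1.3]
grip_width: 85.3
grip_force: 0.0
```

Call:
carry_out(
  motion=[
    {"hand": 100, "dx": 1.99, "dy": 2.48, "dz": 0, "wx": 0, "wy": 0, "wz": -0.6},
    {"hand": 100, "dx": 1.99, "dy": 2.48, "dz": 0, "wx": 0, "wy": 0, "wz": -0.6},
    {"hand": 100, "dx": 1.99, "dy": 2.48, "dz": -3, "wx": 0, "wy": 0, "wz": -0.6},
    {"hand": 100, "dx": 1.99, "dy": 2.48, "dz": -6, "wx": 0, "wy": 0, "wz": -0.6},
    {"hand": 100, "dx": 1.99, "dy": 2.48, "dz": -8, "wx": 0, "wy": 0, "wz": -0.6},
    {"hand": 100, "dx": 1.99, "dy": 2.48, "dz": -9.5, "wx": 0, "wy": 0, "wz": -0.6},
    {"hand": 100, "dx": 1.99, "dy": 2.48, "dz": -10.5, "wx": 0, "wy": 0, "wz": -0.6},
    {"hand": 100, "dx": 1.99, "dy": 2.48, "dz": -11, "wx": 0, "wy": 0, "wz": -0.6},
    {"hand": 100, "dx": 1.99, "dy": 2.48, "dz": -11, "wx": 0, "wy": 0, "wz": -0.6},
  ],
)

```text
t: 1.85
position: [442.6, -269.7, 131.4]
eef_rot: [-179.9, -0.0, 68.7]
wrist_force: [0.3, -0.8, 0.1]
grip_width: 85.1
grip_force: 0.0
```

```bash
python3 - <<'E'
from h import *
C=[]
for n,(x,y,w,h) in(('scene',(80,190,120,180)),('top',(370,215,100,150))):
    p,d,m=grab(n);C.append(cv2.resize(p[y:y+h,x:x+w,::-1],(400,600),interpolation=cv2.INTER_CUBIC))
cv2.imwrite('pics/g.png',np.hstack(C));o=readout.get_obs();print(o['position'],o['eef_rot'],o['wrist_force'],o['torque'])
E
```

```text
[ 443.8650236  -269.84725805  132.89868495] [1.79951320e+02 1.14662501e-02 6.87637519e+01] [ 0.14921849  0.04960622 -0.369392  ] [ 0.04104847  0.02478467 -0.02134873]
```

View pics/g.png

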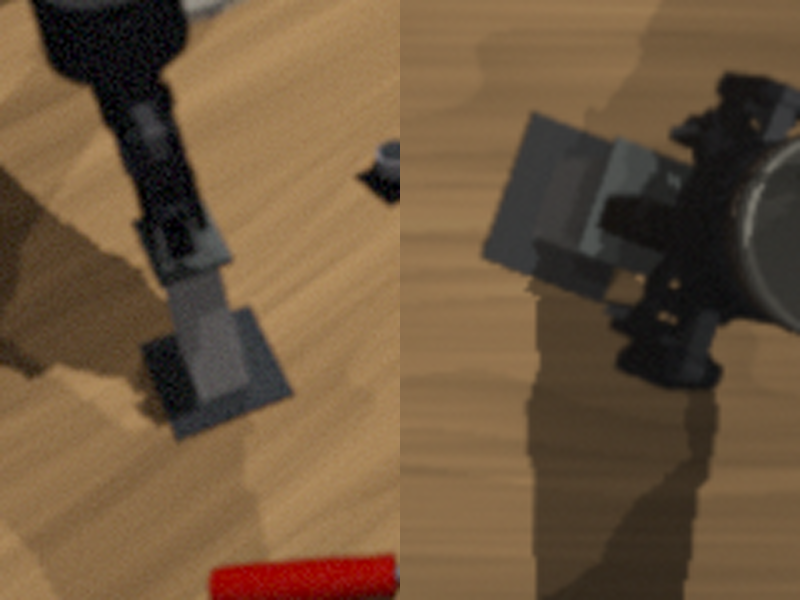

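Both views show the fingers straddling the grip block along the hook's x (scene ≈(175,190), top ≈(640,225)); small sideways correction, then close.

Call:
carry_out(
  motion=[
    {"hand": 100, "dx": 0.13, "dy": 0.35, "dz": 0, "wx": 0, "wy": 0, "wz": 0.7},
    {"hand": 100, "dx": 0.13, "dy": 0.35, "dz": 0, "wx": 0, "wy": 0, "wz": 0.7},
    {"hand": 60, "dx": 0.13, "dy": 0.35, "dz": 0, "wx": 0, "wy": 0, "wz": 0.7},
    {"hand": 30, "dx": 0.13, "dy": 0.35, "dz": 0, "wx": 0, "wy": 0, "wz": 0.7},
    {"hand": 10, "dx": 0.13, "dy": 0.35, "dz": 0, "wx": 0, "wy": 0, "wz": 0.7},
    {"hand": 0, "dx": 0.13, "dy": 0.35, "dz": 0, "wx": 0, "wy": 0, "wz": 0.7},
    {"hand": 0, "dx": 0.13, "dy": 0.35, "dz": 0, "wx": 0, "wy": 0, "wz": 0.7},
    {"hand": 0, "dx": 0.13, "dy": 0.35, "dz": 0, "wx": 0, "wy": 0, "wz": 0.7},
    {"hand": 0, "dx": 0.13, "dy": 0.35, "dz": 0, "wx": 0, "wy": 0, "wz": 0.7},
    {"hand": 0, "dx": 0.13, "dy": 0.35, "dz": 0, "wx": 0, "wy": 0, "wz": 0.7},
  ],
)

```text
t: 2.78
position: [444.9, -265.8, 132.4]
eef_rot: [180.0, 0.0, 69.5]
wrist_force: [-1.9, -0.4, 3.8]
grip_width: 17.6
grip_force: 59.0
```

Call:
carry_out(
  motion=[
    {"hand": 0, "dx": 0, "dy": 0, "dz": 0, "wx": 0, "wy": 0, "wz": 0},
    {"hand": 0, "dx": 0, "dy": 0, "dz": 0, "wx": 0, "wy": 0, "wz": 0},
    {"hand": 0, "dx": 0, "dy": 0, "dz": 0, "wx": 0, "wy": 0, "wz": 0},
    {"hand": 0, "dx": 0, "dy": 0, "dz": 0, "wx": 0, "wy": 0, "wz": 0},
  ],
)

```text
t: 3.12
position: [444.9, -265.9, 132.5]
eef_rot: [180.0, 0.0, 69.5]
wrist_force: [-1.2, -0.3, 4.2]
grip_width: 17.5
grip_force: 59.1
```

```bash
cat >> h.py <<'E'
def st(k=8):
    L=[]
    for i in range(k):
        o=readout.get_obs();L.append(np.r_[o['position'],o['eef_rot'],o['wrist_force'],o['torque']])
        if k>1: vision.camera('top')
    L=np.array(L);L[:,3]%=360
    print('pos',L[:,:3].mean(0).round(2),'sd',L[:,:3].std(0).round(2),'rot',L[:,3:6].mean(0).round(2),'F',L[:,6:9].mean(0).round(2),L[:,6:9].std(0).round(2),'M',L[:,9:].mean(0).round(3),'t',o['t'],'grip',o['grip_width'],o['grip_force'])
E
python3 -c "
from h import *
st(5)"
```

```text
pos [ 444.86 -265.84  132.44] sd [0.02 0.02 0.02] rot [1.80e+02 1.00e-02 6.95e+01] F [-1.61  0.02  4.72] [0.28 0.22 0.54] M [ 0.052  0.277 -0.023] t 3.3167 grip 17.13240554942604 59.17661011219025
```

Call:
carry_out(
  motion=[
    {"hand": 0, "dx": 0, "dy": 0, "dz": 0.5, "wx": 0, "wy": 0, "wz": 0},
    {"hand": 0, "dx": 0, "dy": 0, "dz": 1.5, "wx": 0, "wy": 0, "wz": 0},
    {"hand": 0, "dx": 0, "dy": 0, "dz": 3.5, "wx": 0, "wy": 0, "wz": 0},
    {"hand": 0, "dx": 0, "dy": 0, "dz": 6, "wx": 0, "wy": 0, "wz": 0},
    {"hand": 0, "dx": 0, "dy": 0, "dz": 9, "wx": 0, "wy": 0, "wz": 0},
    {"hand": 0, "dx": 0, "dy": 0, "dz": 12, "wx": 0, "wy": 0, "wz": 0},
    {"hand": 0, "dx": 0, "dy": 0, "dz": 14.5, "wx": 0, "wy": 0, "wz": 0},
    {"hand": 0, "dx": 0, "dy": 0, "dz": 16, "wx": 0, "wy": 0, "wz": 0},
    {"hand": 0, "dx": 0, "dy": 0, "dz": 16, "wx": 0, "wy": 0, "wz": 0},
  ],
)

```text
t: 4.12
position: [446.9, -266.3, 296.3]
eef_rot: [179.6, 0.1, 69.5]
wrist_force: [1.0, 0.4, -2.0]
grip_width: 17.4
grip_force: 58.9
```

Call:
carry_out(
  motion=[
    {"hand": 0, "dx": 0.3, "dy": 1.5, "dz": 0, "wx": 0, "wy": 0, "wz": 0},
    {"hand": 0, "dx": 1.2, "dy": 4.5, "dz": 0, "wx": 0, "wy": 0, "wz": 1},
    {"hand": 0, "dx": 2.1, "dy": 8, "dz": 0, "wx": 0, "wy": 0, "wz": 2},
    {"hand": 0, "dx": 3.3, "dy": 12, "dz": 0, "wx": 0, "wy": 0, "wz": 3},
    {"hand": 0, "dx": 4.3, "dy": 16, "dz": 0, "wx": 0, "wy": 0, "wz": 4},
    {"hand": 0, "dx": 5.4, "dy": 20, "dz": 0, "wx": 0, "wy": 0, "wz": 4.6},
    {"hand": 0, "dx": 6.5, "dy": 23.5, "dz": 0, "wx": 0, "wy": 0, "wz": 4.6},
    {"hand": 0, "dx": 7, "dy": 25.5, "dz": 0, "wx": 0, "wy": 0, "wz": 4.6},
    {"hand": 0, "dx": 7.12, "dy": 26.1, "dz": 0, "wx": 0, "wy": 0, "wz": 4.6},
    {"hand": 0, "dx": 7.12, "dy": 26.1, "dz": 0, "wx": 0, "wy": 0, "wz": 4.6},
  ],
)

```text
t: 4.95
position: [515.0, -1.5, 291.1]
eef_rot: [-179.9, -0.1, 74.4]
wrist_force: [-0.3, 0.4, -2.2]
grip_width: 17.8
grip_force: 58.7
```

```bash
python3 - <<'E'
from h import *
st(4)
C=[]
for n,(x,y,w,h) in(('scene',(190,110,120,180)),('top',(250,150,100,150))):
    p,d,m=grab(n);C.append(cv2.resize(p[y:y+h,x:x+w,::-1],(400,600),interpolation=cv2.INTER_CUBIC));np.savez(n+'1.npz',p=p,d=d)
cv2.imwrite('pics/w.png',np.hstack(C))
E
```

```text
pos [515.11  -4.31 291.14] sd [0.1  1.87 0.11] rot [1.8013e+02 2.0000e-02 7.4190e+01] F [-0.05 -0.4  -2.16] [0.3  0.56 0.14] M [-0.038  0.011  0.008] t 5.1 grip 17.295295448204854 58.66031527519226
```

View pics/w.png

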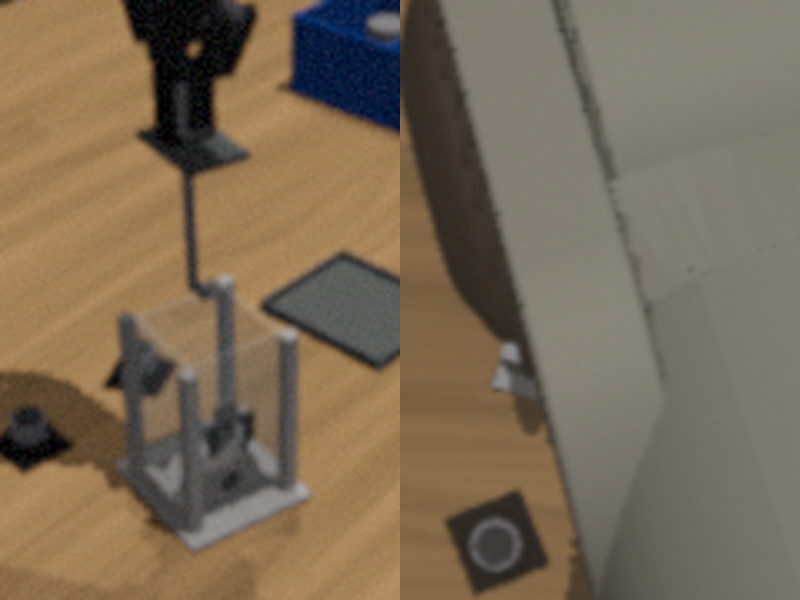

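Scene crop: rod over the well, shaft from (187,170) to its foot at (195,285), hook pointing right/+x; the top view is blocked by the arm. I'll estimate the bend from the shaft's pixels.

```bash
python3 - <<'E'
from h import *
st(4)
p,d,m=grab('scene')
o=readout.get_obs();T=o['position'];a=np.deg2rad(o['eef_rot'][2]-90);X=np.array([np.cos(a),np.sin(a),0])
O=np.array([T[0],T[1],T[2]-127.45])
g=p.astype(float).sum(2)
Z=np.array([0,0,1.])
for z in(95,85,75,65,55,45,35,25,15):
    u,v=proj(O+Z*z,m);u5,v5=proj(O+Z*z+5*X,m);r=int(round(v));c0=int(u)-9
    row=g[r,c0:c0+19];bg=np.median(row);w=np.clip(bg-40-row,0,None)
    cu=(w*(np.arange(19)+c0)).sum()/max(w.sum(),1)
    print(z,round(u,1),round(v,1),'5mm:',round(u5-u,2),'meas du',round(cu-u,2),row.astype(int).tolist() if z in(95,15) else '')
E
```

```text
pos [515.87  -6.24 292.11] sd [0.09 0.29 0.13] rot [1.8001e+02 3.0000e-02 7.3960e+01] F [ 0.15  0.14 -2.34] [0.43 0.28 0.57] M [-0.037  0.006  0.007] t 5.4 grip 17.282058339837857 58.66034209728241
95 246.0 156.9 5mm: 1.26 meas du -245.99 [382, 363, 343, 317, 225, 164, 106, 115, 96, 85, 81, 81, 77, 89, 114, 118, 97, 103, 98]
85 246.2 161.2 5mm: 1.26 meas du 1.44 
75 246.3 165.4 5mm: 1.25 meas du 0.26 
65 246.5 169.5 5mm: 1.24 meas du 0.29 
55 246.6 173.6 5mm: 1.23 meas du 0.51 
45 246.8 177.6 5mm: 1.23 meas du 0.43 
35 246.9 181.6 5mm: 1.22 meas du 0.48 
25 247.1 185.5 5mm: 1.21 meas du 0.51 
15 247.2 189.4 5mm: 1.21 meas du 0.65 [380, 372, 374, 355, 366, 368, 365, 340, 280, 200, 149, 226, 291, 352, 371, 382, 379, 381, 383]
```

Call:
carry_out(
  motion=[
    {"hand": 0, "dx": -0.16, "dy": 0.17, "dz": -0.5, "wx": 0, "wy": 0, "wz": 0},
    {"hand": 0, "dx": -0.16, "dy": 0.17, "dz": -1, "wx": 0, "wy": 0, "wz": 0},
    {"hand": 0, "dx": -0.16, "dy": 0.17, "dz": -1.5, "wx": 0, "wy": 0, "wz": 0},
    {"hand": 0, "dx": -0.16, "dy": 0.17, "dz": -2, "wx": 0, "wy": 0, "wz": 0},
    {"hand": 0, "dx": -0.16, "dy": 0.17, "dz": -3, "wx": 0, "wy": 0, "wz": 0},
    {"hand": 0, "dx": -0.16, "dy": 0.17, "dz": -4, "wx": 0, "wy": 0, "wz": 0},
    {"hand": 0, "dx": -0.16, "dy": 0.17, "dz": -5, "wx": 0, "wy": 0, "wz": 0},
    {"hand": 0, "dx": -0.16, "dy": 0.17, "dz": -6, "wx": 0, "wy": 0, "wz": 0},
    {"hand": 0, "dx": -0.16, "dy": 0.17, "dz": -7, "wx": 0, "wy": 0, "wz": 0},
    {"hand": 0, "dx": -0.16, "dy": 0.17, "dz": -7, "wx": 0, "wy": 0, "wz": 0},
  ],
)

```text
t: 6.33
position: [512.9, -3.3, 219.8]
eef_rot: [-179.8, 0.0, 74.1]
wrist_force: [-0.2, -0.4, -3.3]
grip_width: 17.4
grip_force: 58.6
```

Call:
carry_out(
  motion=[
    {"hand": 0, "dx": 0, "dy": 0, "dz": 0, "wx": 0, "wy": 0, "wz": 0},
    {"hand": 0, "dx": 0, "dy": 0, "dz": -0.7, "wx": 0, "wy": 0, "wz": 0},
    {"hand": 0, "dx": 0, "dy": 0, "dz": -1.4, "wx": 0, "wy": 0, "wz": 0},
    {"hand": 0, "dx": 0, "dy": 0, "dz": -2.1, "wx": 0, "wy": 0, "wz": 0},
    {"hand": 0, "dx": 0, "dy": 0, "dz": -2.8, "wx": 0, "wy": 0, "wz": 0},
    {"hand": 0, "dx": 0, "dy": 0, "dz": -3.5, "wx": 0, "wy": 0, "wz": 0},
    {"hand": 0, "dx": 0, "dy": 0, "dz": -4.2, "wx": 0, "wy": 0, "wz": 0},
    {"hand": 0, "dx": 0, "dy": 0, "dz": -4.6, "wx": 0, "wy": 0, "wz": 0},
    {"hand": 0, "dx": 0, "dy": 0, "dz": -4.6, "wx": 0, "wy": 0, "wz": 0},
    {"hand": 0, "dx": 0, "dy": 0, "dz": -4.6, "wx": 0, "wy": 0, "wz": 0},
  ],
)

```text
t: 7.17
position: [514.3, -3.0, 176.1]
eef_rot: [-180.0, -0.0, 74.1]
wrist_force: [-0.2, -0.3, -1.5]
grip_width: 17.1
grip_force: 58.8
```

```bash
cat >> h.py <<'E'
def wl():
    o=readout.get_obs();a=np.deg2rad(-15.9);R=np.array([[np.cos(a),np.sin(a)],[-np.sin(a),np.cos(a)]])
    print('rod in well',(R@(o['position'][:2]-[530.5,-8.8])).round(2),'z',round(o['position'][2]-127.45,2),'Fwell',(R@o['wrist_force'][:2]).round(2),o['wrist_force'][2].round(2))
E
python3 - <<'E'
from h import *
st(6);wl()
p,d,m=grab('scene');np.savez('scene2.npz',p=p,d=d)
cv2.imwrite('pics/w2.png',cv2.resize(p[130:280,190:310,::-1],(480,600),interpolation=cv2.INTER_CUBIC))
E
```

```text
pos [514.68  -2.98 176.52] sd [0.17 0.06 0.23] rot [ 1.7998e+02 -1.0000e-02  7.4110e+01] F [-0.1  -0.19 -1.88] [0.49 0.44 0.25] M [0.01  0.014 0.005] t 7.4167 grip 17.384348024253363 58.829888105392456
rod in well [-16.76   1.15] z 49.2 Fwell [0.25 0.02] -1.07
```

View pics/w2.png

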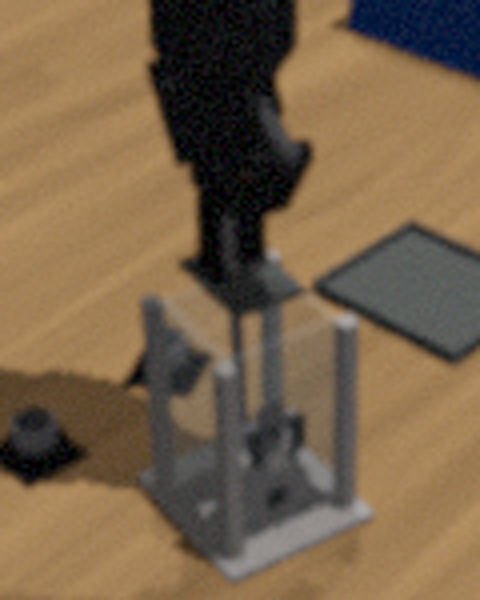

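Scene crop: the shaft is inside the well in front of the fork at (245,420), with nothing touching. Now I ease forward.

Call:
carry_out(
  motion=[
    {"hand": 0, "dx": 0.2, "dy": -0.1, "dz": 0, "wx": 0, "wy": 0, "wz": 0},
    {"hand": 0, "dx": 0.4, "dy": -0.2, "dz": 0, "wx": 0, "wy": 0, "wz": 0},
    {"hand": 0, "dx": 0.6, "dy": -0.28, "dz": 0, "wx": 0, "wy": 0, "wz": 0},
    {"hand": 0, "dx": 0.74, "dy": -0.34, "dz": 0, "wx": 0, "wy": 0, "wz": 0},
    {"hand": 0, "dx": 0.74, "dy": -0.34, "dz": 0, "wx": 0, "wy": 0, "wz": 0},
    {"hand": 0, "dx": 0.74, "dy": -0.34, "dz": 0, "wx": 0, "wy": 0, "wz": 0},
  ],
)

```text
t: 8.02
position: [521.9, -6.5, 176.2]
eef_rot: [-180.0, -0.0, 74.1]
wrist_force: [0.6, 0.9, -2.6]
grip_width: 17.3
grip_force: 58.8
```

```bash
python3 - <<'E'
from h import *
st(5);wl()
E
```

```text
pos [521.8   -6.42 176.25] sd [0.07 0.03 0.02] rot [180.01  -0.    74.11] F [-0.22  0.17 -1.93] [0.53 0.61 0.87] M [ 0.009 -0.003 -0.002] t 8.2167 grip 17.308243590581878 58.82967710494995
rod in well [-9.06 -0.08] z 48.85 Fwell [-0.21  0.26] -0.69
```

Call:
carry_out(
  motion=[
    {"hand": 0, "dx": 0.06, "dy": -0.02, "dz": 0, "wx": 0, "wy": 0, "wz": 0},
    {"hand": 0, "dx": 0.13, "dy": -0.04, "dz": 0, "wx": 0, "wy": 0, "wz": 0},
    {"hand": 0, "dx": 0.19, "dy": -0.055, "dz": 0, "wx": 0, "wy": 0, "wz": 0},
    {"hand": 0, "dx": 0.19, "dy": -0.055, "dz": 0, "wx": 0, "wy": 0, "wz": 0},
  ],
)

```text
t: 8.6
position: [523.9, -7.1, 176.3]
eef_rot: [180.0, -0.0, 74.1]
wrist_force: [0.1, 0.1, -2.4]
grip_width: 17.4
grip_force: 58.8
```

```bash
python3 - <<'E'
from h import *
st(6);wl()
E
```

```text
pos [523.8   -7.03 176.3 ] sd [0.08 0.03 0.02] rot [180.   -0.   74.1] F [ 0.02 -0.33 -2.08] [0.17 0.33 0.17] M [0.008 0.036 0.01 ] t 8.85 grip 17.54113356026486 58.82927656173706
rod in well [-7.   -0.15] z 48.86 Fwell [-0.24 -0.1 ] -1.43
```

Call:
carry_out(
  motion=[
    {"hand": 0, "dx": 0.06, "dy": -0.02, "dz": 0, "wx": 0, "wy": 0, "wz": 0},
    {"hand": 0, "dx": 0.13, "dy": -0.04, "dz": 0, "wx": 0, "wy": 0, "wz": 0},
    {"hand": 0, "dx": 0.19, "dy": -0.055, "dz": 0, "wx": 0, "wy": 0, "wz": 0},
    {"hand": 0, "dx": 0.19, "dy": -0.055, "dz": 0, "wx": 0, "wy": 0, "wz": 0},
  ],
)

```text
t: 9.23
position: [525.9, -7.6, 176.3]
eef_rot: [180.0, -0.0, 74.1]
wrist_force: [0.1, -0.9, -1.7]
grip_width: 17.6
grip_force: 58.8
```

```bash
python3 - <<'E'
from h import *
st(6);wl()
E
```

```text
pos [525.69  -7.58 176.3 ] sd [0.09 0.02 0.02] rot [180.   -0.   74.1] F [ 0.02 -0.31 -2.02] [0.28 0.41 0.62] M [ 0.019 -0.     0.022] t 9.4833 grip 17.43235112758311 58.83017420768738
rod in well [-5.03 -0.15] z 48.86 Fwell [-0.15 -0.16] -1.47
```

Call:
carry_out(
  motion=[
    {"hand": 0, "dx": 0.06, "dy": -0.02, "dz": 0, "wx": 0, "wy": 0, "wz": 0},
    {"hand": 0, "dx": 0.1, "dy": -0.03, "dz": 0, "wx": 0, "wy": 0, "wz": 0},
    {"hand": 0, "dx": 0.15, "dy": -0.04, "dz": 0, "wx": 0, "wy": 0, "wz": 0},
    {"hand": 0, "dx": 0.15, "dy": -0.04, "dz": 0, "wx": 0, "wy": 0, "wz": 0},
  ],
)

```text
t: 9.87
position: [527.0, -8.0, 176.2]
eef_rot: [-180.0, 0.0, 74.1]
wrist_force: [-2.0, 0.1, -1.5]
grip_width: 17.5
grip_force: 58.8
```

```bash
python3 - <<'E'
from h import *
st(6);wl()
E
```

```text
pos [526.97  -7.94 176.24] sd [0.01 0.02 0.01] rot [180.02   0.    74.1 ] F [-1.14  0.11 -1.53] [0.48 0.3  0.65] M [0.075 0.324 0.015] t 10.1167 grip 17.670572547715523 58.793731927871704
rod in well [-3.58 -0.15] z 48.81 Fwell [-1.21 -0.25] -2.25
```

Call:
carry_out(
  motion=[
    {"hand": 0, "dx": 0.06, "dy": -0.02, "dz": 0, "wx": 0, "wy": 0, "wz": 0},
    {"hand": 0, "dx": 0.13, "dy": -0.04, "dz": 0, "wx": 0, "wy": 0, "wz": 0},
    {"hand": 0, "dx": 0.19, "dy": -0.055, "dz": 0, "wx": 0, "wy": 0, "wz": 0},
    {"hand": 0, "dx": 0.24, "dy": -0.07, "dz": 0, "wx": 0, "wy": 0, "wz": 0},
    {"hand": 0, "dx": 0.24, "dy": -0.07, "dz": 0, "wx": 0, "wy": 0, "wz": 0},
  ],
)

```text
t: 10.58
position: [529.4, -8.6, 176.2]
eef_rot: [-180.0, -0.0, 74.1]
wrist_force: [-2.3, 0.7, 0.3]
grip_width: 17.4
grip_force: 58.9
```

```bash
python3 - <<'E'
from h import *
st(6);wl()
E
```

```text
pos [529.38  -8.61 176.25] sd [0.02 0.02 0.02] rot [180.02   0.    74.1 ] F [-2.32  0.5  -0.48] [0.67 0.41 0.53] M [0.171 0.701 0.012] t 10.8333 grip 17.4650452802384 58.87241542339325
rod in well [-1.09 -0.14] z 48.81 Fwell [-1.93 -0.15] 0.21
```

Call:
carry_out(
  motion=[
    {"hand": 0, "dx": 0.03, "dy": -0.01, "dz": 0, "wx": 0, "wy": 0, "wz": 0},
    {"hand": 0, "dx": 0.05, "dy": -0.015, "dz": 0, "wx": 0, "wy": 0, "wz": 0},
    {"hand": 0, "dx": 0.05, "dy": -0.015, "dz": 0, "wx": 0, "wy": 0, "wz": 0},
  ],
)

```text
t: 11.13
position: [530.0, -8.8, 176.3]
eef_rot: [-180.0, -0.0, 74.1]
wrist_force: [-2.5, 0.6, -1.5]
grip_width: 17.7
grip_force: 58.9
```

```bash
python3 - <<'E'
from h import *
st(6);wl()
E
```

```text
pos [529.96  -8.78 176.26] sd [0.01 0.01 0.01] rot [180.01  -0.    74.1 ] F [-2.36  0.5  -0.95] [0.58 0.26 0.37] M [ 0.268  0.801 -0.013] t 11.3833 grip 17.191564292135148 58.86400759220123
rod in well [-0.5  -0.16] z 48.8 Fwell [-2.64 -0.67] -1.59
```

Call:
carry_out(
  motion=[
    {"hand": 0, "dx": 0.03, "dy": -0.01, "dz": 0, "wx": 0, "wy": 0, "wz": 0},
    {"hand": 0, "dx": 0.05, "dy": -0.015, "dz": 0, "wx": 0, "wy": 0, "wz": 0},
    {"hand": 0, "dx": 0.05, "dy": -0.015, "dz": 0, "wx": 0, "wy": 0, "wz": 0},
  ],
)

```text
t: 11.68
position: [530.5, -8.9, 176.3]
eef_rot: [-180.0, -0.0, 74.1]
wrist_force: [-3.0, 2.2, -1.3]
grip_width: 17.4
grip_force: 58.9
```

```bash
python3 - <<'E'
from h import *
st(6);wl()
E
```

```text
pos [530.49  -8.96 176.28] sd [0.01 0.01 0.01] rot [180.01  -0.    74.1 ] F [-2.84  0.98 -0.7 ] [0.22 1.08 0.58] M [0.278 0.924 0.03 ] t 11.9333 grip 17.41702391979123 58.862231969833374
rod in well [ 0.03 -0.16] z 48.82 Fwell [-3.81 -0.06] -0.68
```

Call:
carry_out(
  motion=[
    {"hand": 0, "dx": 0.02, "dy": -0.005, "dz": 0, "wx": 0, "wy": 0, "wz": 0},
    {"hand": 0, "dx": 0.03, "dy": -0.01, "dz": 0, "wx": 0, "wy": 0, "wz": 0},
    {"hand": 0, "dx": 0.03, "dy": -0.01, "dz": 0, "wx": 0, "wy": 0, "wz": 0},
  ],
)

```text
t: 12.23
position: [530.8, -9.1, 176.3]
eef_rot: [-180.0, -0.0, 74.1]
wrist_force: [-2.4, 1.5, -0.6]
grip_width: 17.4
grip_force: 58.9
```

```bash
python3 - <<'E'
from h import *
st(6);wl()
E
```

```text
pos [530.8   -9.06 176.28] sd [0.02 0.03 0.02] rot [180.01  -0.    74.1 ] F [-2.64  0.99 -1.4 ] [0.29 0.47 0.5 ] M [ 0.342  0.977 -0.013] t 12.4833 grip 17.622193232872206 58.85234177112579
rod in well [ 0.37 -0.15] z 48.84 Fwell [-3.2   0.37] -1.88
```

Call:
carry_out(
  motion=[
    {"hand": 0, "dx": 0.02, "dy": -0.005, "dz": 0, "wx": 0, "wy": 0, "wz": 0},
    {"hand": 0, "dx": 0.04, "dy": -0.01, "dz": 0, "wx": 0, "wy": 0, "wz": 0},
    {"hand": 0, "dx": 0.04, "dy": -0.01, "dz": 0, "wx": 0, "wy": 0, "wz": 0},
  ],
)

```text
t: 12.78
position: [531.0, -9.1, 176.3]
eef_rot: [-180.0, 0.0, 74.1]
wrist_force: [-4.2, 0.3, -0.6]
grip_width: 17.3
grip_force: 59.0
```

```bash
python3 - <<'E'
from h import *
st(6);wl()
E
```

```text
pos [531.04  -9.09 176.28] sd [0.02 0.01 0.01] rot [180.02   0.    74.11] F [-4.1   1.09 -0.1 ] [0.37 0.61 0.26] M [0.416 1.327 0.007] t 13.0333 grip 17.14101274273984 59.01543438434601
rod in well [ 0.63 -0.14] z 48.82 Fwell [-4.14  0.23] -0.23
```

Call:
carry_out(
  motion=[
    {"hand": 0, "dx": 0.02, "dy": -0.005, "dz": 0, "wx": 0, "wy": 0, "wz": 0},
    {"hand": 0, "dx": 0.03, "dy": -0.01, "dz": 0, "wx": 0, "wy": 0, "wz": 0},
    {"hand": 0, "dx": 0.03, "dy": -0.01, "dz": 0, "wx": 0, "wy": 0, "wz": 0},
  ],
)

```text
t: 13.33
position: [531.2, -9.1, 176.3]
eef_rot: [-180.0, 0.0, 74.1]
wrist_force: [-6.1, 1.6, 0.8]
grip_width: 17.5
grip_force: 59.1
```

```bash
python3 - <<'E'
from h import *
st(6);wl()
E
```

```text
pos [531.23  -9.13 176.28] sd [0.01 0.03 0.01] rot [1.8004e+02 1.0000e-02 7.4110e+01] F [-5.14  1.69  0.87] [0.62 0.42 0.16] M [0.485 1.597 0.005] t 13.5833 grip 17.012669827083442 59.12418723106384
rod in well [ 0.78 -0.13] z 48.83 Fwell [-5.75 -0.26] 1.63
```

Call:
carry_out(
  motion=[
    {"hand": 0, "dx": -0.015, "dy": 0.005, "dz": 0, "wx": 0, "wy": 0, "wz": 0},
    {"hand": 0, "dx": -0.015, "dy": 0.005, "dz": 0.1, "wx": 0, "wy": 0, "wz": 0},
    {"hand": 0, "dx": -0.015, "dy": 0.005, "dz": 0.2, "wx": 0, "wy": 0, "wz": 0},
    {"hand": 0, "dx": -0.015, "dy": 0.005, "dz": 0.3, "wx": 0, "wy": 0, "wz": 0},
    {"hand": 0, "dx": -0.015, "dy": 0.005, "dz": 0.3, "wx": 0, "wy": 0, "wz": 0},
  ],
)

```text
t: 14.05
position: [531.0, -9.4, 179.1]
eef_rot: [-180.0, 0.0, 74.1]
wrist_force: [-4.5, 1.3, -4.2]
grip_width: 17.1
grip_force: 58.5
```

```bash
python3 - <<'E'
from h import *
st(6);wl()
E
```

```text
pos [531.06  -9.43 179.1 ] sd [0.02 0.02 0.01] rot [1.8004e+02 2.0000e-02 7.4090e+01] F [-4.23  1.13 -4.29] [0.33 0.41 0.37] M [0.297 1.464 0.016] t 14.3 grip 17.43447962095832 58.634600043296814
rod in well [ 0.73 -0.4 ] z 51.64 Fwell [-4.13 -1.31] -5.13
```

Call:
carry_out(
  motion=[
    {"hand": 0, "dx": 0, "dy": 0, "dz": 0.1, "wx": 0, "wy": 0, "wz": 0},
    {"hand": 0, "dx": 0, "dy": 0, "dz": 0.2, "wx": 0, "wy": 0, "wz": 0},
    {"hand": 0, "dx": 0, "dy": 0, "dz": 0.3, "wx": 0, "wy": 0, "wz": 0},
    {"hand": 0, "dx": 0, "dy": 0, "dz": 0.3, "wx": 0, "wy": 0, "wz": 0},
  ],
)

```text
t: 14.68
position: [531.2, -9.1, 182.4]
eef_rot: [-180.0, 0.0, 74.1]
wrist_force: [-4.7, 1.6, -4.0]
grip_width: 17.2
grip_force: 58.6
```

```bash
python3 - <<'E'
from h import *
st(6);wl()
E
```

```text
pos [531.24  -9.1  182.42] sd [0.01 0.01 0.01] rot [180.02   0.    74.11] F [-4.81  1.11 -3.84] [0.44 0.4  0.49] M [0.435 1.727 0.024] t 14.9333 grip 17.781735730272846 58.72701644897461
rod in well [ 0.78 -0.06] z 54.97 Fwell [-4.75 -0.36] -3.08
```

Call:
carry_out(
  motion=[
    {"hand": 0, "dx": -0.015, "dy": 0.005, "dz": 0, "wx": 0, "wy": 0, "wz": 0},
    {"hand": 0, "dx": -0.015, "dy": 0.005, "dz": 0.1, "wx": 0, "wy": 0, "wz": 0},
    {"hand": 0, "dx": -0.015, "dy": 0.005, "dz": 0.2, "wx": 0, "wy": 0, "wz": 0},
    {"hand": 0, "dx": -0.015, "dy": 0.005, "dz": 0.3, "wx": 0, "wy": 0, "wz": 0},
    {"hand": 0, "dx": -0.015, "dy": 0.005, "dz": 0.4, "wx": 0, "wy": 0, "wz": 0},
    {"hand": 0, "dx": -0.015, "dy": 0.005, "dz": 0.4, "wx": 0, "wy": 0, "wz": 0},
  ],
)

```text
t: 15.48
position: [531.2, -9.1, 186.5]
eef_rot: [-180.0, -0.0, 74.1]
wrist_force: [-5.4, 1.2, -3.5]
grip_width: 17.4
grip_force: 58.7
```

```bash
python3 - <<'E'
from h import *
st(6);wl()
E
```

```text
pos [531.22  -9.1  186.5 ] sd [0.01 0.02 0.01] rot [180.    0.   74.1] F [-5.51  1.15 -3.38] [0.39 0.36 0.47] M [ 0.462  1.757 -0.006] t 15.7333 grip 17.11575779567364 58.712952733039856
rod in well [ 0.75 -0.11] z 59.04 Fwell [-5.51 -0.47] -3.84
```

Call:
carry_out(
  motion=[
    {"hand": 0, "dx": 0, "dy": 0, "dz": 0.1, "wx": 0, "wy": 0, "wz": 0},
    {"hand": 0, "dx": 0, "dy": 0, "dz": 0.2, "wx": 0, "wy": 0, "wz": 0},
    {"hand": 0, "dx": 0, "dy": 0, "dz": 0.3, "wx": 0, "wy": 0, "wz": 0},
    {"hand": 0, "dx": 0, "dy": 0, "dz": 0.3, "wx": 0, "wy": 0, "wz": 0},
  ],
)

```text
t: 16.12
position: [531.2, -9.2, 189.5]
eef_rot: [-180.0, 0.0, 74.1]
wrist_force: [-5.3, 1.3, -4.6]
grip_width: 17.7
grip_force: 58.9
```

```bash
python3 - <<'E'
from h import *
st(6);wl()
E
```

```text
pos [531.22  -9.13 189.48] sd [0.01 0.02 0.01] rot [180.    0.   74.1] F [-5.51  1.51 -3.46] [0.33 0.44 0.85] M [0.468 1.793 0.012] t 16.3667 grip 17.120278936603174 58.95444989204407
rod in well [ 0.78 -0.1 ] z 62.03 Fwell [-5.9   0.58] -4.44
```

Call:
carry_out(
  motion=[
    {"hand": 0, "dx": -0.04, "dy": 0.01, "dz": 0, "wx": 0, "wy": 0, "wz": 0},
    {"hand": 0, "dx": -0.04, "dy": 0.01, "dz": 0.1, "wx": 0, "wy": 0, "wz": 0},
    {"hand": 0, "dx": -0.04, "dy": 0.01, "dz": 0.2, "wx": 0, "wy": 0, "wz": 0},
    {"hand": 0, "dx": -0.04, "dy": 0.01, "dz": 0.3, "wx": 0, "wy": 0, "wz": 0},
    {"hand": 0, "dx": -0.04, "dy": 0.01, "dz": 0.3, "wx": 0, "wy": 0, "wz": 0},
  ],
)

```text
t: 16.83
position: [531.0, -9.1, 192.5]
eef_rot: [180.0, -0.0, 74.1]
wrist_force: [-3.6, 0.5, -4.1]
grip_width: 17.5
grip_force: 58.9
```

```bash
python3 - <<'E'
from h import *
st(6);wl()
E
```

```text
pos [531.01  -9.12 192.52] sd [0.01 0.02 0.01] rot [179.98  -0.    74.1 ] F [-4.01  0.61 -3.76] [0.35 0.46 0.64] M [ 0.347  1.473 -0.008] t 17.0833 grip 17.31266724930944 59.02836263179779
rod in well [ 0.58 -0.14] z 65.05 Fwell [-4.43 -0.09] -3.54
```

Call:
carry_out(
  motion=[
    {"hand": 0, "dx": 0, "dy": 0, "dz": 0.1, "wx": 0, "wy": 0, "wz": 0},
    {"hand": 0, "dx": 0, "dy": 0, "dz": 0.2, "wx": 0, "wy": 0, "wz": 0},
    {"hand": 0, "dx": 0, "dy": 0, "dz": 0.3, "wx": 0, "wy": 0, "wz": 0},
    {"hand": 0, "dx": 0, "dy": 0, "dz": 0.3, "wx": 0, "wy": 0, "wz": 0},
  ],
)

```text
t: 17.47
position: [531.0, -9.1, 195.5]
eef_rot: [180.0, -0.0, 74.1]
wrist_force: [-2.9, 0.9, -4.6]
grip_width: 17.1
grip_force: 59.0
```

```bash
python3 - <<'E'
from h import *
st(6);wl()
E
```

```text
pos [530.97  -9.06 195.46] sd [0.01 0.01 0.02] rot [179.98  -0.    74.1 ] F [-3.88  1.01 -4.1 ] [0.52 0.67 0.46] M [0.337 1.34  0.02 ] t 17.7167 grip 17.553856124069256 59.07164990901947
rod in well [ 0.53 -0.1 ] z 68.0 Fwell [-4.14  0.05] -3.59
```

Call:
carry_out(
  motion=[
    {"hand": 0, "dx": -0.03, "dy": 0.01, "dz": 0.1, "wx": 0, "wy": 0, "wz": 0},
    {"hand": 0, "dx": -0.07, "dy": 0.02, "dz": 0.2, "wx": 0, "wy": 0, "wz": 0},
    {"hand": 0, "dx": -0.1, "dy": 0.03, "dz": 0.3, "wx": 0, "wy": 0, "wz": 0},
    {"hand": 0, "dx": -0.1, "dy": 0.03, "dz": 0.4, "wx": 0, "wy": 0, "wz": 0},
    {"hand": 0, "dx": -0.1, "dy": 0.03, "dz": 0.4, "wx": 0, "wy": 0, "wz": 0},
  ],
)

```text
t: 18.18
position: [530.2, -8.8, 199.7]
eef_rot: [180.0, -0.0, 74.1]
wrist_force: [-2.2, 0.1, -4.3]
grip_width: 17.3
grip_force: 59.2
```

```bash
python3 - <<'E'
from h import *
st(6);wl()
p,d,m=grab('scene');q=np.load('scene2.npz')['p']
f=lambda p:cv2.resize(p[200:270,220:290,::-1],(400,400),interpolation=cv2.INTER_CUBIC)
cv2.imwrite('pics/w3.png',np.clip(1.6*np.hstack([f(q),f(p)]).astype(float),0,255))
E
```

```text
pos [530.22  -8.79 199.64] sd [0.02 0.02 0.02] rot [ 1.7995e+02 -1.0000e-02  7.4100e+01] F [-2.62  0.43 -3.43] [0.24 0.25 0.63] M [ 0.242  0.944 -0.02 ] t 18.4333 grip 17.5523260965581 59.393994212150574
rod in well [-0.31 -0.06] z 72.14 Fwell [-3.34 -0.24] -2.14[ WARN:0@17.313] global loadsave.cpp:1063 imwrite_ Unsupported depth image for selected encoder is fallbacked to CV_8U.
```

View pics/w3.png

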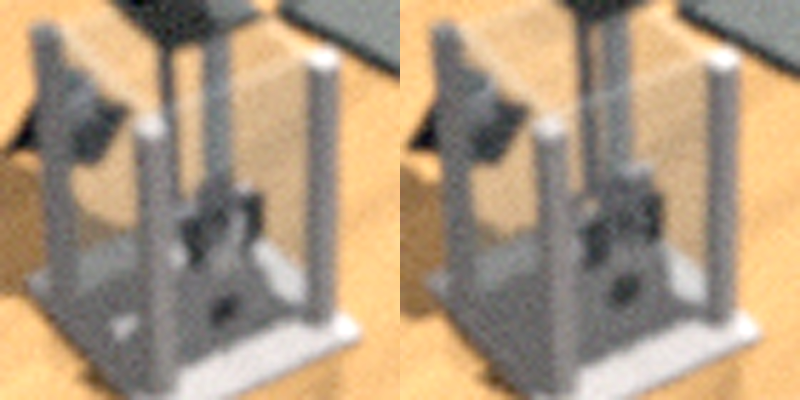

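The speaker dot has risen from (222,310) to (225,290) in the crops: carrier is hanging in the hook, ~10 mm up. Now 2 mm more, then back 24 mm.

Call:
carry_out(
  motion=[
    {"hand": 0, "dx": 0, "dy": 0, "dz": 0.1, "wx": 0, "wy": 0, "wz": 0},
    {"hand": 0, "dx": 0, "dy": 0, "dz": 0.2, "wx": 0, "wy": 0, "wz": 0},
    {"hand": 0, "dx": -0.1, "dy": 0.03, "dz": 0.2, "wx": 0, "wy": 0, "wz": 0},
    {"hand": 0, "dx": -0.2, "dy": 0.06, "dz": 0.2, "wx": 0, "wy": 0, "wz": 0},
    {"hand": 0, "dx": -0.3, "dy": 0.09, "dz": 0.2, "wx": 0, "wy": 0, "wz": 0},
    {"hand": 0, "dx": -0.4, "dy": 0.11, "dz": 0.2, "wx": 0, "wy": 0, "wz": 0},
    {"hand": 0, "dx": -0.5, "dy": 0.14, "dz": 0.2, "wx": 0, "wy": 0, "wz": 0},
    {"hand": 0, "dx": -0.6, "dy": 0.17, "dz": 0.2, "wx": 0, "wy": 0, "wz": 0},
    {"hand": 0, "dx": -0.7, "dy": 0.2, "dz": 0.2, "wx": 0, "wy": 0, "wz": 0},
    {"hand": 0, "dx": -0.8, "dy": 0.23, "dz": 0.2, "wx": 0, "wy": 0, "wz": 0},
  ],
)

```text
t: 19.37
position: [522.2, -6.5, 201.6]
eef_rot: [179.9, -0.0, 74.1]
wrist_force: [-0.4, -0.2, -3.5]
grip_width: 17.3
grip_force: 59.3
```

```bash
python3 - <<'E'
from h import *
st(6);wl()
E
```

```text
pos [521.99  -6.45 201.45] sd [0.1  0.05 0.07] rot [ 1.7997e+02 -1.0000e-02  7.4110e+01] F [-0.24 -0.1  -3.4 ] [0.51 0.37 0.52] M [ 0.013  0.041 -0.013] t 19.6167 grip 17.403609508057894 59.283122420310974
rod in well [-8.8  -0.13] z 73.9 Fwell [0.54 0.16] -3.22
```

Free: weight 3.4 N (rod + carrier), no side force. Continue back.

Call:
carry_out(
  motion=[
    {"hand": 0, "dx": -0.1, "dy": 0.03, "dz": 0, "wx": 0, "wy": 0, "wz": 0},
    {"hand": 0, "dx": -0.3, "dy": 0.08, "dz": 0, "wx": 0, "wy": 0, "wz": 0},
    {"hand": 0, "dx": -0.5, "dy": 0.14, "dz": 0, "wx": 0, "wy": 0, "wz": 0},
    {"hand": 0, "dx": -0.7, "dy": 0.2, "dz": 0, "wx": 0, "wy": 0, "wz": 0},
    {"hand": 0, "dx": -0.9, "dy": 0.25, "dz": 0, "wx": 0, "wy": 0, "wz": 0},
    {"hand": 0, "dx": -1.1, "dy": 0.31, "dz": 0, "wx": 0, "wy": 0, "wz": 0},
    {"hand": 0, "dx": -1.3, "dy": 0.37, "dz": 0, "wx": 0, "wy": 0, "wz": 0},
    {"hand": 0, "dx": -1.45, "dy": 0.41, "dz": 0, "wx": 0, "wy": 0, "wz": 0},
    {"hand": 0, "dx": -1.5, "dy": 0.43, "dz": 0, "wx": 0, "wy": 0, "wz": 0},
    {"hand": 0, "dx": -1.5, "dy": 0.43, "dz": 0, "wx": 0, "wy": 0, "wz": 0},
  ],
)

```text
t: 20.5
position: [506.7, -2.2, 201.3]
eef_rot: [180.0, 0.0, 74.1]
wrist_force: [0.8, -0.1, -3.0]
grip_width: 17.4
grip_force: 59.3
```

```bash
python3 - <<'E'
from h import *
st(6);wl()
E
```

```text
pos [506.92  -2.22 201.34] sd [0.09 0.03 0.02] rot [179.99  -0.    74.1 ] F [-0.05 -0.17 -3.52] [0.47 0.44 0.31] M [0.004 0.024 0.013] t 20.75 grip 17.54413744227842 59.28906440734863
rod in well [-24.47  -0.08] z 73.85 Fwell [-0.14 -0.06] -4.09
```

Call:
carry_out(
  motion=[
    {"hand": 0, "dx": -0.14, "dy": 0.04, "dz": 0, "wx": 0, "wy": 0, "wz": 0},
    {"hand": 0, "dx": -0.14, "dy": 0.04, "dz": 0.2, "wx": 0, "wy": 0, "wz": 0},
    {"hand": 0, "dx": -0.14, "dy": 0.04, "dz": 0.6, "wx": 0, "wy": 0, "wz": 0},
    {"hand": 0, "dx": -0.14, "dy": 0.04, "dz": 1.2, "wx": 0, "wy": 0, "wz": 0},
    {"hand": 0, "dx": -0.14, "dy": 0.04, "dz": 2, "wx": 0, "wy": 0, "wz": 0},
    {"hand": 0, "dx": -0.14, "dy": 0.04, "dz": 2.8, "wx": 0, "wy": 0, "wz": 0},
    {"hand": 0, "dx": -0.14, "dy": 0.04, "dz": 3.6, "wx": 0, "wy": 0, "wz": 0},
    {"hand": 0, "dx": -0.14, "dy": 0.04, "dz": 4.4, "wx": 0, "wy": 0, "wz": 0},
    {"hand": 0, "dx": -0.14, "dy": 0.04, "dz": 5, "wx": 0, "wy": 0, "wz": 0},
    {"hand": 0, "dx": -0.14, "dy": 0.04, "dz": 5.2, "wx": 0, "wy": 0, "wz": 0},
  ],
)

```text
t: 21.63
position: [506.1, -1.7, 254.8]
eef_rot: [179.9, -0.0, 74.1]
wrist_force: [-0.0, 0.1, -3.8]
grip_width: 17.1
grip_force: 59.3
```

Call:
carry_out(
  motion=[
    {"hand": 0, "dx": 0, "dy": 0, "dz": 0.4, "wx": 0, "wy": 0, "wz": 0},
    {"hand": 0, "dx": 0, "dy": 0, "dz": 1.2, "wx": 0, "wy": 0, "wz": 0},
    {"hand": 0, "dx": 0, "dy": 0, "dz": 2.2, "wx": 0, "wy": 0, "wz": 0},
    {"hand": 0, "dx": 0, "dy": 0, "dz": 3.3, "wx": 0, "wy": 0, "wz": 0},
    {"hand": 0, "dx": 0, "dy": 0, "dz": 4.5, "wx": 0, "wy": 0, "wz": 0},
    {"hand": 0, "dx": 0, "dy": 0, "dz": 5.7, "wx": 0, "wy": 0, "wz": 0},
    {"hand": 0, "dx": 0, "dy": 0, "dz": 6.9, "wx": 0, "wy": 0, "wz": 0},
    {"hand": 0, "dx": 0, "dy": 0, "dz": 8, "wx": 0, "wy": 0, "wz": 0},
    {"hand": 0, "dx": 0, "dy": 0, "dz": 8.6, "wx": 0, "wy": 0, "wz": 0},
    {"hand": 0, "dx": 0, "dy": 0, "dz": 8.8, "wx": 0, "wy": 0, "wz": 0},
  ],
)

```text
t: 22.47
position: [506.1, -1.7, 342.9]
eef_rot: [179.9, -0.0, 74.1]
wrist_force: [-0.1, -0.7, -4.0]
grip_width: 17.3
grip_force: 59.4
```

```bash
python3 - <<'E'
from h import *
st(6);wl()
p,d,m=grab('scene')
cv2.imwrite('pics/w4.png',cv2.resize(p[80:280,170:330,::-1],(480,600),interpolation=cv2.INTER_CUBIC))
E
```

```text
pos [505.47  -1.84 341.54] sd [0.43 0.09 0.85] rot [1.7998e+02 1.0000e-02 7.4090e+01] F [-0.06  0.1  -3.96] [0.34 0.44 0.49] M [-0.002  0.03  -0.001] t 22.7167 grip 17.240479888152436 59.41584527492523
rod in well [-26.43  -0.31] z 213.15 Fwell [ 0.42 -0.66] -4.0
```

View pics/w4.png

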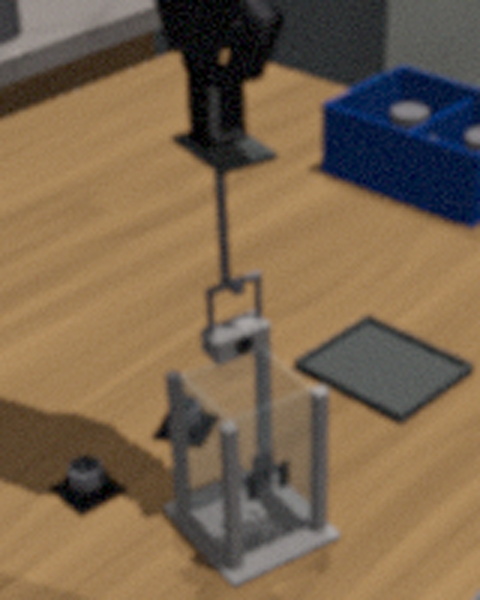

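Crop: the carrier hangs level in the hook at (235,310), clear above the well. Now a smooth carry to the tray.

Call:
carry_out(
  motion=[
    {"hand": 0, "dx": -0.01, "dy": 0.1, "dz": 0, "wx": 0, "wy": 0, "wz": 0},
    {"hand": 0, "dx": -0.06, "dy": 0.4, "dz": 0, "wx": 0, "wy": 0, "wz": 0},
    {"hand": 0, "dx": -0.13, "dy": 0.9, "dz": 0, "wx": 0, "wy": 0, "wz": 0},
    {"hand": 0, "dx": -0.24, "dy": 1.6, "dz": 0, "wx": 0, "wy": 0, "wz": 0},
    {"hand": 0, "dx": -0.38, "dy": 2.5, "dz": 0, "wx": 0, "wy": 0, "wz": 0},
    {"hand": 0, "dx": -0.55, "dy": 3.6, "dz": 0, "wx": 0, "wy": 0, "wz": 0},
    {"hand": 0, "dx": -0.74, "dy": 4.9, "dz": 0, "wx": 0, "wy": 0, "wz": 0},
    {"hand": 0, "dx": -0.96, "dy": 6.3, "dz": 0, "wx": 0, "wy": 0, "wz": 0},
    {"hand": 0, "dx": -1.19, "dy": 7.8, "dz": 0, "wx": 0, "wy": 0, "wz": 0},
    {"hand": 0, "dx": -1.41, "dy": 9.3, "dz": 0, "wx": 0, "wy": 0, "wz": 0},
  ],
)

```text
t: 23.65
position: [490.8, 93.2, 341.4]
eef_rot: [180.0, -0.0, 74.2]
wrist_force: [-0.0, 0.1, -3.3]
grip_width: 17.5
grip_force: 59.4
```

Call:
carry_out(
  motion=[
    {"hand": 0, "dx": -0.23, "dy": 1.5, "dz": 0, "wx": 0, "wy": 0, "wz": 0},
    {"hand": 0, "dx": -0.46, "dy": 3, "dz": 0, "wx": 0, "wy": 0, "wz": 0},
    {"hand": 0, "dx": -0.68, "dy": 4.5, "dz": 0, "wx": 0, "wy": 0, "wz": 0},
    {"hand": 0, "dx": -0.91, "dy": 6, "dz": 0, "wx": 0, "wy": 0, "wz": 0},
    {"hand": 0, "dx": -1.14, "dy": 7.5, "dz": 0, "wx": 0, "wy": 0, "wz": 0},
    {"hand": 0, "dx": -1.37, "dy": 9, "dz": 0, "wx": 0, "wy": 0, "wz": 0},
    {"hand": 0, "dx": -1.58, "dy": 10.4, "dz": 0, "wx": 0, "wy": 0, "wz": 0},
    {"hand": 0, "dx": -1.76, "dy": 11.6, "dz": 0, "wx": 0, "wy": 0, "wz": 0},
    {"hand": 0, "dx": -1.91, "dy": 12.6, "dz": 0, "wx": 0, "wy": 0, "wz": 0},
    {"hand": 0, "dx": -2.03, "dy": 13.4, "dz": 0, "wx": 0, "wy": 0, "wz": 0},
  ],
)

```text
t: 24.48
position: [470.2, 227.2, 341.5]
eef_rot: [180.0, -0.0, 74.2]
wrist_force: [0.7, 0.2, -3.4]
grip_width: 17.3
grip_force: 59.4
```

Call:
carry_out(
  motion=[
    {"hand": 0, "dx": -0.08, "dy": 0.5, "dz": 0, "wx": 0, "wy": 0, "wz": 0},
    {"hand": 0, "dx": -0.13, "dy": 0.8, "dz": 0, "wx": 0, "wy": 0, "wz": 0},
    {"hand": 0, "dx": -0.15, "dy": 1, "dz": 0, "wx": 0, "wy": 0, "wz": 0},
    {"hand": 0, "dx": -0.15, "dy": 1, "dz": 0, "wx": 0, "wy": 0, "wz": 0},
    {"hand": 0, "dx": -0.15, "dy": 1, "dz": 0, "wx": 0, "wy": 0, "wz": 0},
    {"hand": 0, "dx": -0.15, "dy": 1, "dz": 0, "wx": 0, "wy": 0, "wz": 0},
  ],
)

```text
t: 24.98
position: [469.8, 234.5, 341.2]
eef_rot: [180.0, 0.0, 74.0]
wrist_force: [0.0, -0.8, -3.5]
grip_width: 17.3
grip_force: 59.4
```

```bash
python3 - <<'E'
from h import *
st(6)
E
```

```text
pos [469.76 234.71 341.27] sd [0.06 0.16 0.04] rot [1.7999e+02 1.0000e-02 7.4050e+01] F [-0.29 -0.13 -3.97] [0.42 0.5  0.43] M [0.009 0.015 0.011] t 25.2333 grip 17.14287277708145 59.412921667099
```

Call:
carry_out(
  motion=[
    {"hand": 0, "dx": 0, "dy": 0, "dz": -0.2, "wx": 0, "wy": 0, "wz": 0},
    {"hand": 0, "dx": 0, "dy": 0, "dz": -0.7, "wx": 0, "wy": 0, "wz": 0},
    {"hand": 0, "dx": 0, "dy": 0, "dz": -1.4, "wx": 0, "wy": 0, "wz": 0},
    {"hand": 0, "dx": 0, "dy": 0, "dz": -2.4, "wx": 0, "wy": 0, "wz": 0},
    {"hand": 0, "dx": 0, "dy": 0, "dz": -3.5, "wx": 0, "wy": 0, "wz": 0},
    {"hand": 0, "dx": 0, "dy": 0, "dz": -4.6, "wx": 0, "wy": 0, "wz": 0},
    {"hand": 0, "dx": 0, "dy": 0, "dz": -5.7, "wx": 0, "wy": 0, "wz": 0},
    {"hand": 0, "dx": 0, "dy": 0, "dz": -6.8, "wx": 0, "wy": 0, "wz": 0},
    {"hand": 0, "dx": 0, "dy": 0, "dz": -7.9, "wx": 0, "wy": 0, "wz": 0},
    {"hand": 0, "dx": 0, "dy": 0, "dz": -9, "wx": 0, "wy": 0, "wz": 0},
  ],
)

```text
t: 26.12
position: [469.4, 235.2, 250.0]
eef_rot: [-180.0, 0.0, 74.1]
wrist_force: [-0.2, -0.3, -3.6]
grip_width: 17.2
grip_force: 59.4
```

Call:
carry_out(
  motion=[
    {"hand": 0, "dx": 0, "dy": 0, "dz": -1, "wx": 0, "wy": 0, "wz": 0},
    {"hand": 0, "dx": 0, "dy": 0, "dz": -2, "wx": 0, "wy": 0, "wz": 0},
    {"hand": 0, "dx": 0, "dy": 0, "dz": -3, "wx": 0, "wy": 0, "wz": 0},
    {"hand": 0, "dx": 0, "dy": 0, "dz": -3.9, "wx": 0, "wy": 0, "wz": 0},
    {"hand": 0, "dx": 0, "dy": 0, "dz": -4.6, "wx": 0, "wy": 0, "wz": 0},
    {"hand": 0, "dx": 0, "dy": 0, "dz": -5.2, "wx": 0, "wy": 0, "wz": 0},
    {"hand": 0, "dx": 0, "dy": 0, "dz": -5.6, "wx": 0, "wy": 0, "wz": 0},
    {"hand": 0, "dx": 0, "dy": 0, "dz": -5.9, "wx": 0, "wy": 0, "wz": 0},
    {"hand": 0, "dx": 0, "dy": 0, "dz": -6, "wx": 0, "wy": 0, "wz": 0},
    {"hand": 0, "dx": 0, "dy": 0, "dz": -6, "wx": 0, "wy": 0, "wz": 0},
  ],
)

```text
t: 26.95
position: [469.6, 235.3, 191.3]
eef_rot: [180.0, -0.0, 74.1]
wrist_force: [-0.5, 0.4, -3.6]
grip_width: 17.1
grip_force: 59.4
```

```bash
python3 - <<'E'
from h import *
st(6)
C=[]
for n,(x,y,w,h) in(('scene',(240,110,110,165)),('top',(150,200,100,150))):
    p,d,m=grab(n);C.append(cv2.resize(p[y:y+h,x:x+w,::-1],(400,600),interpolation=cv2.INTER_CUBIC))
cv2.imwrite('pics/t.png',np.hstack(C))
E
```

```text
pos [469.77 235.35 191.59] sd [0.07 0.05 0.15] rot [ 1.7997e+02 -2.0000e-02  7.4100e+01] F [-0.12 -0.01 -3.8 ] [0.66 0.46 0.2 ] M [ 0.007  0.031 -0.012] t 27.2 grip 17.186183149317696 59.41254794597626
```

View pics/t.png

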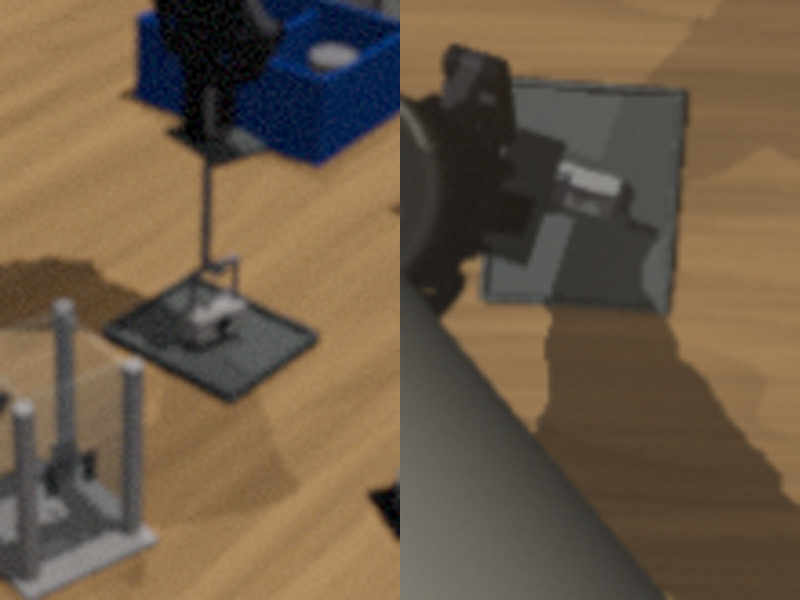

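The carrier hangs over the tray centre (top crop (590,190)), just above its floor. Lower slowly, then sink the hook below the bar.

Call:
carry_out(
  motion=[
    {"hand": 0, "dx": 0, "dy": 0, "dz": -0.2, "wx": 0, "wy": 0, "wz": 0},
    {"hand": 0, "dx": 0, "dy": 0, "dz": -0.4, "wx": 0, "wy": 0, "wz": 0},
    {"hand": 0, "dx": 0, "dy": 0, "dz": -0.6, "wx": 0, "wy": 0, "wz": 0},
    {"hand": 0, "dx": 0, "dy": 0, "dz": -0.7, "wx": 0, "wy": 0, "wz": 0},
    {"hand": 0, "dx": 0, "dy": 0, "dz": -0.76, "wx": 0, "wy": 0, "wz": 0},
    {"hand": 0, "dx": 0, "dy": 0, "dz": -0.82, "wx": 0, "wy": 0, "wz": 0},
    {"hand": 0, "dx": 0, "dy": 0, "dz": -0.88, "wx": 0, "wy": 0, "wz": 0},
    {"hand": 0, "dx": 0, "dy": 0, "dz": -0.94, "wx": 0, "wy": 0, "wz": 0},
    {"hand": 0, "dx": 0, "dy": 0, "dz": -1, "wx": 0, "wy": 0, "wz": 0},
    {"hand": 0, "dx": 0, "dy": 0, "dz": -1.06, "wx": 0, "wy": 0, "wz": 0},
  ],
)

```text
t: 28.18
position: [469.8, 235.4, 180.9]
eef_rot: [180.0, -0.0, 74.1]
wrist_force: [0.8, 1.0, -1.5]
grip_width: 17.8
grip_force: 59.5
```

Call:
carry_out(
  motion=[
    {"hand": 0, "dx": 0, "dy": 0, "dz": -0.06, "wx": 0, "wy": 0, "wz": 0},
    {"hand": 0, "dx": 0, "dy": 0, "dz": -0.12, "wx": 0, "wy": 0, "wz": 0},
    {"hand": 0, "dx": 0, "dy": 0, "dz": -0.18, "wx": 0, "wy": 0, "wz": 0},
    {"hand": 0, "dx": 0, "dy": 0, "dz": -0.24, "wx": 0, "wy": 0, "wz": 0},
    {"hand": 0, "dx": 0, "dy": 0, "dz": -0.32, "wx": 0, "wy": 0, "wz": 0},
    {"hand": 0, "dx": 0, "dy": 0, "dz": -0.4, "wx": 0, "wy": 0, "wz": 0},
    {"hand": 0, "dx": 0, "dy": 0, "dz": -0.4, "wx": 0, "wy": 0, "wz": 0},
  ],
)

```text
t: 28.77
position: [469.6, 235.2, 176.6]
eef_rot: [-180.0, -0.0, 74.1]
wrist_force: [-0.1, -0.5, -1.8]
grip_width: 17.1
grip_force: 59.5
```

```bash
python3 - <<'E'
from h import *
st(6)
E
```

```text
pos [469.55 235.21 176.66] sd [0.02 0.02 0.04] rot [180.    0.   74.1] F [ 0.21  0.1  -2.28] [0.4  0.67 0.73] M [-0.001 -0.075  0.004] t 29.0167 grip 17.116839410528726 59.53747093677521
```

Call:
carry_out(
  motion=[
    {"hand": 0, "dx": 0, "dy": 0, "dz": -0.1, "wx": 0, "wy": 0, "wz": 0},
    {"hand": 0, "dx": 0, "dy": 0, "dz": -0.2, "wx": 0, "wy": 0, "wz": 0},
    {"hand": 0, "dx": 0, "dy": 0, "dz": -0.3, "wx": 0, "wy": 0, "wz": 0},
    {"hand": 0, "dx": 0, "dy": 0, "dz": -0.4, "wx": 0, "wy": 0, "wz": 0},
    {"hand": 0, "dx": 0, "dy": 0, "dz": -0.5, "wx": 0, "wy": 0, "wz": 0},
    {"hand": 0, "dx": 0, "dy": 0, "dz": -0.6, "wx": 0, "wy": 0, "wz": 0},
    {"hand": 0, "dx": 0, "dy": 0, "dz": -0.7, "wx": 0, "wy": 0, "wz": 0},
    {"hand": 0, "dx": 0, "dy": 0, "dz": -0.8, "wx": 0, "wy": 0, "wz": 0},
    {"hand": 0, "dx": 0, "dy": 0, "dz": -0.85, "wx": 0, "wy": 0, "wz": 0},
    {"hand": 0, "dx": 0, "dy": 0, "dz": -0.85, "wx": 0, "wy": 0, "wz": 0},
  ],
)

```text
t: 29.9
position: [469.4, 235.2, 168.0]
eef_rot: [-180.0, 0.0, 74.1]
wrist_force: [0.6, 0.5, -2.0]
grip_width: 17.3
grip_force: 59.6
```

```bash
python3 - <<'E'
from h import *
st(6)
E
```

```text
pos [469.53 235.24 168.19] sd [0.06 0.04 0.09] rot [180.    -0.    74.11] F [ 0.17 -0.24 -1.88] [0.33 0.48 0.47] M [-0.022  0.006 -0.   ] t 30.15 grip 17.1859123742383 59.55720663070679
```

Call:
carry_out(
  motion=[
    {"hand": 0, "dx": -0.1, "dy": 0.03, "dz": 0, "wx": 0, "wy": 0, "wz": 0},
    {"hand": 0, "dx": -0.2, "dy": 0.06, "dz": 0, "wx": 0, "wy": 0, "wz": 0},
    {"hand": 0, "dx": -0.3, "dy": 0.09, "dz": 0, "wx": 0, "wy": 0, "wz": 0},
    {"hand": 0, "dx": -0.4, "dy": 0.11, "dz": 0, "wx": 0, "wy": 0, "wz": 0},
    {"hand": 0, "dx": -0.5, "dy": 0.14, "dz": 0, "wx": 0, "wy": 0, "wz": 0},
    {"hand": 0, "dx": -0.6, "dy": 0.17, "dz": 0, "wx": 0, "wy": 0, "wz": 0},
    {"hand": 0, "dx": -0.7, "dy": 0.2, "dz": 0, "wx": 0, "wy": 0, "wz": 0},
    {"hand": 0, "dx": -0.8, "dy": 0.23, "dz": 0, "wx": 0, "wy": 0, "wz": 0},
    {"hand": 0, "dx": -0.9, "dy": 0.26, "dz": 0, "wx": 0, "wy": 0, "wz": 0},
    {"hand": 0, "dx": -1, "dy": 0.28, "dz": 0, "wx": 0, "wy": 0, "wz": 0},
  ],
)

```text
t: 31.03
position: [459.5, 238.1, 168.2]
eef_rot: [180.0, -0.0, 74.1]
wrist_force: [-0.2, -0.3, -0.8]
grip_width: 17.2
grip_force: 59.6
```

```bash
python3 - <<'E'
from h import *
st(6)
E
```

```text
pos [459.45 238.07 168.22] sd [0.13 0.06 0.01] rot [180.    -0.    74.11] F [-0.24  0.23 -1.81] [0.55 0.6  0.61] M [-0.014  0.001  0.018] t 31.2833 grip 17.36179625190126 59.55697774887085
```

No drag. Back further, then up and check.

Call:
carry_out(
  motion=[
    {"hand": 0, "dx": -0.2, "dy": 0.06, "dz": 0, "wx": 0, "wy": 0, "wz": 0},
    {"hand": 0, "dx": -0.6, "dy": 0.17, "dz": 0, "wx": 0, "wy": 0, "wz": 0},
    {"hand": 0, "dx": -1, "dy": 0.28, "dz": 0, "wx": 0, "wy": 0, "wz": 0},
    {"hand": 0, "dx": -1.5, "dy": 0.43, "dz": 0, "wx": 0, "wy": 0, "wz": 0},
    {"hand": 0, "dx": -2, "dy": 0.57, "dz": 0, "wx": 0, "wy": 0, "wz": 0},
    {"hand": 0, "dx": -2.5, "dy": 0.71, "dz": 0, "wx": 0, "wy": 0, "wz": 0},
    {"hand": 0, "dx": -3, "dy": 0.85, "dz": 0, "wx": 0, "wy": 0, "wz": 0},
    {"hand": 0, "dx": -3.4, "dy": 0.97, "dz": 0, "wx": 0, "wy": 0, "wz": 0},
    {"hand": 0, "dx": -3.6, "dy": 1, "dz": 0, "wx": 0, "wy": 0, "wz": 0},
    {"hand": 0, "dx": -3.6, "dy": 1, "dz": 0, "wx": 0, "wy": 0, "wz": 0},
  ],
)

```text
t: 32.17
position: [423.0, 248.2, 168.3]
eef_rot: [180.0, 0.0, 74.2]
wrist_force: [0.5, -0.6, -2.2]
grip_width: 17.7
grip_force: 59.6
```

Call:
carry_out(
  motion=[
    {"hand": 0, "dx": 0, "dy": 0, "dz": 1, "wx": 0, "wy": 0, "wz": 0},
    {"hand": 0, "dx": 0, "dy": 0, "dz": 3, "wx": 0, "wy": 0, "wz": 0},
    {"hand": 0, "dx": 0, "dy": 0, "dz": 6, "wx": 0, "wy": 0, "wz": 0},
    {"hand": 0, "dx": 0, "dy": 0, "dz": 9, "wx": 0, "wy": 0, "wz": 0},
    {"hand": 0, "dx": 0, "dy": 0, "dz": 12, "wx": 0, "wy": 0, "wz": 0},
    {"hand": 0, "dx": 0, "dy": 0, "dz": 14, "wx": 0, "wy": 0, "wz": 0},
    {"hand": 0, "dx": 0, "dy": 0, "dz": 15, "wx": 0, "wy": 0, "wz": 0},
    {"hand": 0, "dx": 0, "dy": 0, "dz": 15.5, "wx": 0, "wy": 0, "wz": 0},
    {"hand": 0, "dx": 0, "dy": 0, "dz": 15.5, "wx": 0, "wy": 0, "wz": 0},
  ],
)

```text
t: 32.92
position: [423.9, 247.9, 323.8]
eef_rot: [179.9, -0.0, 74.1]
wrist_force: [0.3, -0.9, -1.3]
grip_width: 17.3
grip_force: 59.7
```

```bash
python3 - <<'E'
from h import *
st(4)
p,d,m=grab('scene');P=cloud(d,m).reshape(-1,3)
s=P[(abs(P[:,0]-482)<50)&(abs(P[:,1]-232)<45)&(P[:,2]>16)&(P[:,2]<80)]
for lo,hi in((16,30),(30,52),(52,80)):
    q=s[(s[:,2]>lo)&(s[:,2]<hi)];print(lo,len(q),q.mean(0).round(1) if len(q) else '',q[:,2].max().round(1) if len(q) else '')
a=p[150:240,250:350,::-1]
cv2.imwrite('pics/t2.png',cv2.resize(a,(600,540),interpolation=cv2.INTER_CUBIC))
E
```

```text
pos [423.37 247.54 322.63] sd [0.37 0.24 0.75] rot [1.8003e+02 4.0000e-02 7.4080e+01] F [-0.33 -0.42 -1.7 ] [0.49 0.46 0.32] M [-0.015 -0.004  0.002] t 33.0667 grip 17.646833626000433 59.68011260032654
16 125 [488.5 228.4  23.8] 28.1
30 28 [485.7 230.2  40.7] 51.0
52 43 [485.4 229.4  61.1] 65.6
```

The carrier stands upright at about (485, 230), heights block ≈24, bar ≈61. Now return the rod.

Call:
carry_out(
  motion=[
    {"hand": 0, "dx": 0.3, "dy": -1, "dz": 0, "wx": 0, "wy": 0, "wz": 0},
    {"hand": 0, "dx": 0.8, "dy": -3, "dz": 0, "wx": 0, "wy": 0, "wz": 0},
    {"hand": 0, "dx": 1.5, "dy": -6, "dz": 0, "wx": 0, "wy": 0, "wz": 0},
    {"hand": 0, "dx": 2.2, "dy": -9, "dz": 0, "wx": 0, "wy": 0, "wz": 0},
    {"hand": 0, "dx": 3, "dy": -12, "dz": 0, "wx": 0, "wy": 0, "wz": 0},
    {"hand": 0, "dx": 3.6, "dy": -15, "dz": 0, "wx": 0, "wy": 0, "wz": 0},
    {"hand": 0, "dx": 4.2, "dy": -18, "dz": 0, "wx": 0, "wy": 0, "wz": 0},
    {"hand": 0, "dx": 4.6, "dy": -21, "dz": 0, "wx": 0, "wy": 0, "wz": 0},
    {"hand": 0, "dx": 4.9, "dy": -24, "dz": 0, "wx": 0, "wy": 0, "wz": 0},
    {"hand": 0, "dx": 5, "dy": -27, "dz": 0, "wx": 0, "wy": 0, "wz": 0},
  ],
)

```text
t: 34.0
position: [473.3, -23.4, 322.4]
eef_rot: [-179.9, -0.0, 74.1]
wrist_force: [-0.2, 0.4, -0.9]
grip_width: 17.2
grip_force: 59.5
```

Call:
carry_out(
  motion=[
    {"hand": 0, "dx": -0.1, "dy": -3, "dz": 0, "wx": 0, "wy": 0, "wz": -0.5},
    {"hand": 0, "dx": -0.4, "dy": -6, "dz": 0, "wx": 0, "wy": 0, "wz": -1},
    {"hand": 0, "dx": -0.8, "dy": -9, "dz": 0, "wx": 0, "wy": 0, "wz": -2},
    {"hand": 0, "dx": -1.2, "dy": -12, "dz": 0, "wx": 0, "wy": 0, "wz": -3},
    {"hand": 0, "dx": -1.6, "dy": -15, "dz": 0, "wx": 0, "wy": 0, "wz": -4},
    {"hand": 0, "dx": -2, "dy": -18, "dz": 0, "wx": 0, "wy": 0, "wz": -4.6},
    {"hand": 0, "dx": -2.4, "dy": -21, "dz": 0, "wx": 0, "wy": 0, "wz": -4.6},
    {"hand": 0, "dx": -2.7, "dy": -23, "dz": 0, "wx": 0, "wy": 0, "wz": -4.6},
    {"hand": 0, "dx": -2.85, "dy": -24.3, "dz": 0, "wx": 0, "wy": 0, "wz": -4.6},
    {"hand": 0, "dx": -2.85, "dy": -24.3, "dz": 0, "wx": 0, "wy": 0, "wz": -4.6},
  ],
)

```text
t: 34.83
position: [443.8, -268.1, 322.0]
eef_rot: [-179.9, -0.0, 69.2]
wrist_force: [-0.1, -0.4, -1.6]
grip_width: 17.3
grip_force: 59.5
```

```bash
python3 - <<'E'
from h import *
st(5);st(4)
E
```

```text
pos [ 444.93 -264.7   322.52] sd [0.66 1.95 0.37] rot [ 1.8007e+02 -7.0000e-02  6.9490e+01] F [ 0.36  0.7  -1.89] [0.34 0.7  0.51] M [ 0.039 -0.019 -0.011] t 35.0333 grip 17.583422068903584 59.51245665550232
pos [ 445.57 -263.35  323.3 ] sd [0.08 0.33 0.07] rot [ 1.800e+02 -1.000e-02  6.965e+01] F [ 0.06 -0.2  -1.95] [0.37 0.4  0.57] M [ 0.044  0.005 -0.002] t 35.2333 grip 17.34819403645888 59.51253533363342
```

Call:
carry_out(
  motion=[
    {"hand": 0, "dx": -0.07, "dy": -0.25, "dz": -1, "wx": 0, "wy": 0, "wz": -0.1},
    {"hand": 0, "dx": -0.07, "dy": -0.25, "dz": -2.5, "wx": 0, "wy": 0, "wz": -0.1},
    {"hand": 0, "dx": -0.07, "dy": -0.25, "dz": -4, "wx": 0, "wy": 0, "wz": -0.1},
    {"hand": 0, "dx": -0.07, "dy": -0.25, "dz": -5.5, "wx": 0, "wy": 0, "wz": -0.1},
    {"hand": 0, "dx": -0.07, "dy": -0.25, "dz": -6.8, "wx": 0, "wy": 0, "wz": -0.1},
    {"hand": 0, "dx": -0.07, "dy": -0.25, "dz": -7.4, "wx": 0, "wy": 0, "wz": -0.1},
    {"hand": 0, "dx": -0.07, "dy": -0.25, "dz": -7.4, "wx": 0, "wy": 0, "wz": -0.1},
    {"hand": 0, "dx": -0.07, "dy": -0.25, "dz": -7.4, "wx": 0, "wy": 0, "wz": -0.1},
  ],
)

```text
t: 35.95
position: [444.3, -267.4, 249.0]
eef_rot: [-180.0, -0.0, 69.4]
wrist_force: [-0.4, 1.0, -1.9]
grip_width: 17.3
grip_force: 59.4
```

```bash
python3 - <<'E'
from h import *
st(5);st(4)
E
```

```text
pos [ 444.78 -267.63  249.75] sd [0.24 0.14 0.39] rot [1.7994e+02 1.0000e-02 6.9400e+01] F [ 0.06  0.18 -2.03] [0.35 0.43 0.25] M [-0.02   0.02   0.009] t 36.15 grip 17.45371023226162 59.43749964237213Traceback (most recent call last):
  File "<stdin>", line 2, in <module>
  File "h.py", line 20, in st
    if k>1: vision.camera('top')
            ~~~~~~~~~~~~~^^^^^^^
ValueError: 200 camera calls are used up
```

Call:
carry_out(
  motion=[
    {"hand": 0, "dx": 0, "dy": 0, "dz": 0, "wx": 0, "wy": 0, "wz": 0},
    {"hand": 0, "dx": 0, "dy": 0, "dz": 0, "wx": 0, "wy": 0, "wz": 0},
    {"hand": 0, "dx": 0, "dy": 0, "dz": 0, "wx": 0, "wy": 0, "wz": 0},
    {"hand": 0, "dx": 0, "dy": 0, "dz": 0, "wx": 0, "wy": 0, "wz": 0},
    {"hand": 0, "dx": 0, "dy": 0, "dz": 0, "wx": 0, "wy": 0, "wz": 0},
  ],
)

```text
t: 36.67
position: [444.3, -267.5, 249.2]
eef_rot: [-180.0, 0.0, 69.4]
wrist_force: [-1.2, 0.6, -2.1]
grip_width: 17.3
grip_force: 59.4
```

Call:
carry_out(
  motion=[
    {"hand": 0, "dx": 0, "dy": 0, "dz": 0, "wx": 0, "wy": 0, "wz": 0},
    {"hand": 0, "dx": 0, "dy": 0, "dz": 0, "wx": 0, "wy": 0, "wz": 0},
    {"hand": 0, "dx": 0, "dy": 0, "dz": 0, "wx": 0, "wy": 0, "wz": 0},
    {"hand": 0, "dx": 0, "dy": 0, "dz": 0, "wx": 0, "wy": 0, "wz": 0},
  ],
)

```text
t: 37.0
position: [444.3, -267.5, 249.2]
eef_rot: [180.0, -0.0, 69.4]
wrist_force: [0.2, 0.9, -1.6]
grip_width: 17.6
grip_force: 59.4
```

Call:
carry_out(
  motion=[
    {"hand": 0, "dx": 0.06, "dy": 0.165, "dz": 0, "wx": 0, "wy": 0, "wz": 0.1},
    {"hand": 0, "dx": 0.06, "dy": 0.165, "dz": -0.2, "wx": 0, "wy": 0, "wz": 0.1},
    {"hand": 0, "dx": 0.06, "dy": 0.165, "dz": -0.4, "wx": 0, "wy": 0, "wz": 0.1},
    {"hand": 0, "dx": 0.06, "dy": 0.165, "dz": -0.6, "wx": 0, "wy": 0, "wz": 0.1},
    {"hand": 0, "dx": 0.06, "dy": 0.165, "dz": -0.6, "wx": 0, "wy": 0, "wz": 0.1},
    {"hand": 0, "dx": 0.06, "dy": 0.165, "dz": -0.6, "wx": 0, "wy": 0, "wz": 0.1},
  ],
)

```text
t: 37.5
position: [444.8, -265.8, 242.9]
eef_rot: [-180.0, -0.0, 69.5]
wrist_force: [-0.1, 0.0, -2.2]
grip_width: 17.3
grip_force: 59.4
```

Call:
carry_out(
  motion=[
    {"hand": 0, "dx": 0, "dy": 0, "dz": -0.5, "wx": 0, "wy": 0, "wz": 0},
    {"hand": 0, "dx": 0, "dy": 0, "dz": -1, "wx": 0, "wy": 0, "wz": 0},
    {"hand": 0, "dx": 0, "dy": 0, "dz": -1.5, "wx": 0, "wy": 0, "wz": 0},
    {"hand": 0, "dx": 0, "dy": 0, "dz": -2, "wx": 0, "wy": 0, "wz": 0},
    {"hand": 0, "dx": 0, "dy": 0, "dz": -2.5, "wx": 0, "wy": 0, "wz": 0},
    {"hand": 0, "dx": 0, "dy": 0, "dz": -3, "wx": 0, "wy": 0, "wz": 0},
    {"hand": 0, "dx": 0, "dy": 0, "dz": -3.5, "wx": 0, "wy": 0, "wz": 0},
    {"hand": 0, "dx": 0, "dy": 0, "dz": -4, "wx": 0, "wy": 0, "wz": 0},
    {"hand": 0, "dx": 0, "dy": 0, "dz": -4.5, "wx": 0, "wy": 0, "wz": 0},
    {"hand": 0, "dx": 0, "dy": 0, "dz": -4.5, "wx": 0, "wy": 0, "wz": 0},
  ],
)

```text
t: 38.33
position: [444.4, -265.6, 197.1]
eef_rot: [-179.9, -0.0, 69.5]
wrist_force: [-0.3, -0.2, -2.0]
grip_width: 17.2
grip_force: 59.5
```

Call:
carry_out(
  motion=[
    {"hand": 0, "dx": 0, "dy": 0, "dz": -0.7, "wx": 0, "wy": 0, "wz": 0},
    {"hand": 0, "dx": 0, "dy": 0, "dz": -1.4, "wx": 0, "wy": 0, "wz": 0},
    {"hand": 0, "dx": 0, "dy": 0, "dz": -2.1, "wx": 0, "wy": 0, "wz": 0},
    {"hand": 0, "dx": 0, "dy": 0, "dz": -2.8, "wx": 0, "wy": 0, "wz": 0},
    {"hand": 0, "dx": 0, "dy": 0, "dz": -3.5, "wx": 0, "wy": 0, "wz": 0},
    {"hand": 0, "dx": 0, "dy": 0, "dz": -4.2, "wx": 0, "wy": 0, "wz": 0},
    {"hand": 0, "dx": 0, "dy": 0, "dz": -4.8, "wx": 0, "wy": 0, "wz": 0},
    {"hand": 0, "dx": 0, "dy": 0, "dz": -5.4, "wx": 0, "wy": 0, "wz": 0},
    {"hand": 0, "dx": 0, "dy": 0, "dz": -5.4, "wx": 0, "wy": 0, "wz": 0},
    {"hand": 0, "dx": 0, "dy": 0, "dz": -5.4, "wx": 0, "wy": 0, "wz": 0},
  ],
)

```text
t: 39.17
position: [444.8, -265.6, 143.8]
eef_rot: [-180.0, -0.0, 69.5]
wrist_force: [0.2, 0.4, -2.2]
grip_width: 17.4
grip_force: 59.5
```

Call:
carry_out(
  motion=[
    {"hand": 0, "dx": 0, "dy": 0, "dz": -0.2, "wx": 0, "wy": 0, "wz": 0},
    {"hand": 0, "dx": 0, "dy": 0, "dz": -0.4, "wx": 0, "wy": 0, "wz": 0},
    {"hand": 0, "dx": 0, "dy": 0, "dz": -0.6, "wx": 0, "wy": 0, "wz": 0},
    {"hand": 0, "dx": 0, "dy": 0, "dz": -0.7, "wx": 0, "wy": 0, "wz": 0},
    {"hand": 0, "dx": 0, "dy": 0, "dz": -0.7, "wx": 0, "wy": 0, "wz": 0},
    {"hand": 0, "dx": 0, "dy": 0, "dz": -0.7, "wx": 0, "wy": 0, "wz": 0},
  ],
)

```text
t: 39.67
position: [444.9, -265.8, 137.2]
eef_rot: [-180.0, -0.0, 69.5]
wrist_force: [0.8, 0.1, -2.2]
grip_width: 17.0
grip_force: 59.5
```

Call:
carry_out(
  motion=[
    {"hand": 0, "dx": 0, "dy": 0, "dz": -0.1, "wx": 0, "wy": 0, "wz": 0},
    {"hand": 0, "dx": 0, "dy": 0, "dz": -0.2, "wx": 0, "wy": 0, "wz": 0},
    {"hand": 0, "dx": 0, "dy": 0, "dz": -0.3, "wx": 0, "wy": 0, "wz": 0},
    {"hand": 0, "dx": 0, "dy": 0, "dz": -0.4, "wx": 0, "wy": 0, "wz": 0},
    {"hand": 0, "dx": 0, "dy": 0, "dz": -0.45, "wx": 0, "wy": 0, "wz": 0},
    {"hand": 0, "dx": 0, "dy": 0, "dz": -0.45, "wx": 0, "wy": 0, "wz": 0},
    {"hand": 0, "dx": 0, "dy": 0, "dz": -0.45, "wx": 0, "wy": 0, "wz": 0},
  ],
)

```text
t: 40.25
position: [445.0, -265.8, 132.7]
eef_rot: [-180.0, -0.0, 69.5]
wrist_force: [0.7, 0.0, -2.0]
grip_width: 17.1
grip_force: 59.7
```

Call:
carry_out(
  motion=[
    {"hand": 0, "dx": 0, "dy": 0, "dz": 0, "wx": 0, "wy": 0, "wz": 0},
    {"hand": 0, "dx": 0, "dy": 0, "dz": 0, "wx": 0, "wy": 0, "wz": 0},
  ],
)

```text
t: 40.42
position: [445.0, -265.8, 132.7]
eef_rot: [180.0, -0.0, 69.5]
wrist_force: [-0.1, 0.6, -1.5]
grip_width: 17.5
grip_force: 59.7
```

Call:
carry_out(
  motion=[
    {"hand": 0, "dx": 0, "dy": 0, "dz": -0.02, "wx": 0, "wy": 0, "wz": 0},
    {"hand": 0, "dx": 0, "dy": 0, "dz": -0.04, "wx": 0, "wy": 0, "wz": 0},
    {"hand": 0, "dx": 0, "dy": 0, "dz": -0.04, "wx": 0, "wy": 0, "wz": 0},
    {"hand": 0, "dx": 0, "dy": 0, "dz": -0.04, "wx": 0, "wy": 0, "wz": 0},
  ],
)

```text
t: 40.75
position: [445.0, -265.9, 132.5]
eef_rot: [180.0, 0.0, 69.5]
wrist_force: [-0.5, -0.4, 0.9]
grip_width: 17.4
grip_force: 60.0
```

Call:
carry_out(
  motion=[
    {"hand": 22, "dx": 0, "dy": 0, "dz": 0, "wx": 0, "wy": 0, "wz": 0},
    {"hand": 30, "dx": 0, "dy": 0, "dz": 0, "wx": 0, "wy": 0, "wz": 0},
    {"hand": 45, "dx": 0, "dy": 0, "dz": 0, "wx": 0, "wy": 0, "wz": 0},
    {"hand": 70, "dx": 0, "dy": 0, "dz": 0, "wx": 0, "wy": 0, "wz": 0},
    {"hand": 90, "dx": 0, "dy": 0, "dz": 0, "wx": 0, "wy": 0, "wz": 0},
    {"hand": 100, "dx": 0, "dy": 0, "dz": 0, "wx": 0, "wy": 0, "wz": 0},
    {"hand": 100, "dx": 0, "dy": 0, "dz": 0, "wx": 0, "wy": 0, "wz": 0},
    {"hand": 100, "dx": 0, "dy": 0, "dz": 0, "wx": 0, "wy": 0, "wz": 0},
  ],
)

```text
t: 41.42
position: [445.0, -265.8, 132.3]
eef_rot: [180.0, -0.0, 69.5]
wrist_force: [-0.7, 0.5, -0.1]
grip_width: 85.6
grip_force: 0.0
```

Call:
carry_out(
  motion=[
    {"hand": 100, "dx": 0, "dy": 0, "dz": 1, "wx": 0, "wy": 0, "wz": 0},
    {"hand": 100, "dx": 0, "dy": 0, "dz": 3, "wx": 0, "wy": 0, "wz": 0},
    {"hand": 100, "dx": 0, "dy": 0, "dz": 6, "wx": 0, "wy": 0, "wz": 0},
    {"hand": 100, "dx": 0, "dy": 0, "dz": 9, "wx": 0, "wy": 0, "wz": 0},
    {"hand": 100, "dx": 0, "dy": 0, "dz": 11, "wx": 0, "wy": 0, "wz": 0},
    {"hand": 100, "dx": 0, "dy": 0, "dz": 12, "wx": 0, "wy": 0, "wz": 0},
    {"hand": 100, "dx": 0, "dy": 0, "dz": 12, "wx": 0, "wy": 0, "wz": 0},
    {"hand": 100, "dx": 0, "dy": 0, "dz": 12, "wx": 0, "wy": 0, "wz": 0},
  ],
)

```text
t: 42.08
position: [444.7, -266.0, 252.3]
eef_rot: [180.0, 0.0, 69.5]
wrist_force: [0.2, 1.4, -0.7]
grip_width: 85.8
grip_force: 0.0
```

```bash
python3 -c "
from cell import robot
print(robot.sign_off())"
```

```text
the job is handed in; nothing more can be done
None
```

The carrier stands upright near the tray's centre, unhooked, and the rod is back in its stand, so I handed the job in at about 42 s. My 200 camera calls ran out before the rod was reseated, so only position and force readings confirm that it is seated.

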